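Strip a pellet die onto its drying stands

ROBOT

A 6-joint arm with a two-finger parallel gripper is mounted at the origin on a cart in front of the work surface, level with it; the furniture and walls round the work are solid. World frame = base frame: x ahead of the robot, y to its left, z up, the work surface at z = 0. Lengths are in mm, angles in rad, forces in N, time in s.
With the tool pointing down it reaches from about 250 to 775 mm from the base axis. Payload 4 kg.
Tool frame: the origin (TCP) lies on the centre line of the jaws, within the pads' length; the fingertips stand 19 mm ahead of it and the grasp point (between the pads) is the TCP; z points along the fingers, y is the line along which they close (so a half turn about z gives the same grasp; the last joint's range is limited). The gripper opens to 85 mm and grips with 20 to 120 N. Pads are 22 mm wide; open, the fingers measure 114 mm over their backs; the gripper's body (76 mm by 85 mm) begins 54 mm behind the grasp point. The pads swing forward as they close: fully open they stand 13 mm farther back than shut.
Start: joints at [-1.446, 0.087, 1.371, -0, 1.684, -0.103], TCP at [124.205, -535.81, 215.541] pointing down, gripper open.
Joint ranges: [-3.1, 3.1], [-0.76, 2.03], [0.27, 2.55], [-1.08, 4.22], [0.17, 2.65], [-2.57, 2.57]. Speed limits (rad/s): [2.79, 2.79, 3.14, 3.14, 3.14, 3.14].

INTERFACE

Orientations are given as a rotation vector (axis times angle).
In Python, from cell import ctrl, camera, job gives the robot as it stands.
- The arm moves only by the tool step_arm, never from a script. Its argument "increments" is a list of rows, each a list of 6 numbers: the shift along the tool's x, y, z in mm, then the turn, a rotation vector about the tool's x, y, z in rad. In form: [[x, y, z, rx, ry, rz], ...]. A call has 1 to 8 rows; each row shifts and turns the commanded pose from where the row before left it, along the tool's axes as they then stand; what a row does not reach is not made up. A row lasts 1/10 s, in which the tool goes at most 50 mm and 8.59 degrees, less where a joint would pass 70% of its speed; a pose out of reach is approached as far as the arm can. A call with a gripper value outside its range is refused whole. "hand" is the finger opening in mm, from 0 to 85.4, set as the call begins (left out, the last holds). The fingers move at their own pace and stop on an object; the grip force is fixed at half the most. Time passes only in rows, so rows that do not move let the fingers close. It gives the time, the measured TCP pose, the force, the opening and the grip force at its end, in the units of the state.
- ctrl.observe(): the state, without advancing time (a new reading comes with each control period).
- camera(name): name is "side" or "top"; returns a dict with "image" (400x640x3 uint8, blue, green, red), "intrinsics" (3x3 intrinsics, pixels), "R" (3x3) and "t" (3): a world point X has camera coordinates R X + t. Camera axes: x right, y down, z forward; pixel columns grow to the right and rows downward; lengths in mm; the calibration is good to about 2 mm. A picture is of the moment at which its call begins. There is no depth.
- job.job_done(): hands the job in; it is judged then, once.
The state is a dict: "time_s": time; "joint_pos": joint angles; "qvel": joint speeds; "effort": joint torques, N m; "eef_pos": TCP position; "tool_rot": TCP orientation; "ft_force": force on the tool from outside, world axes, zero at the start; "ft_torque": the same for the moment, N m; "gripper_width": finger opening in mm; "finger_force": force on a finger pad.
Only numpy, scipy, OpenCV 4.12 (cv2) and the standard library are available. Lean on these libraries where they do the work, as an engineer would, in place of code of your own. Each camera call takes 0.05 s, during which the arm holds its last target. There are 200 camera calls.

TASK

The pellet-pressing die has been rinsed and must not be left together wet: take it apart from the top down, one part at a time, and put each of its four parts upright and fully home on its own drying stand: the plunger hanging in the tube, the brass spacer ring flat over the thin pin, the steel cylinder over the thick stub, the base in the shallow cup. Set the parts down without dropping them, and leave the dropper bottle and the vial standing where they are.

Things in the scene. Friction and masses are not known exactly. Their poses are not given: they have to be found in the camera images.
- plunger: Plunger, top of the stack: steel shank 14 mm across, 42 mm long, below a blue grooved head 34 mm across, 16 mm high. Origin at the centre of the shank's lower end, z up; the head spans z = 42 to 58 mm. At the start the head rests on the spacer ring, the shank (14) loose in ring and cylinder bore (18): draw it straight up 42 mm or more to free it. 0.13 kg.
- spacer_ring: Flat brass ring 44 mm across, 10 mm thick, with an 18 mm hole; lies loose on top of the cylinder under the plunger's head. Origin at the centre of its underside, z up along its axis. 0.08 kg.
- die_cylinder: Cylinder of the die: plain bright steel, 54 mm across and 50 mm high. Bore 18 mm in the upper 33 mm, widened to 37 mm in the lowest 17 mm, with which it sits over the spigot of the base. Origin at the centre of its underside, z up along its axis. Lift it straight up 16 mm or more to clear the spigot. 0.48 kg.
- die_base: Base, bottom of the stack: dark steel flange 68 mm across, 16 mm thick; bright spigot 34 mm across above it (z = 16 to 32 mm), the grip once the cylinder is off. Brass hose nozzle 8 mm thick along +x to 49 mm from the axis, 11 mm up. Origin at the centre of the underside, z up. In the stack the origins of cylinder, ring, plunger lie 16, 66, 34 mm above it; top at 92 mm. 0.45 kg.
- plunger_stand: Fixed white plastic stand for the plunger: a foot 80 mm across and 10 mm high with a blue tube 44 mm across that rises to 54 mm and has an upright 22 mm hole, 44 mm deep. The plunger hangs in it shank down, head resting on the tube's mouth, its origin then 12 mm above the stand's origin. Origin at the centre of the underside, z up along the hole.
- ring_stand: Fixed white plastic stand for the spacer ring: a flat disc 72 mm across and 12 mm high with a yellow middle and a thin dark steel pin, 10 mm across, tip 26 mm above the bench. The ring lies flat on the disc with the pin through its hole. Origin at the centre of the underside, z up.
- cylinder_stand: Fixed white plastic stand for the cylinder: a flat disc 84 mm across and 12 mm high with a grey middle and a thick bright steel stub, 28 mm across, top 26 mm above the bench. The cylinder stands on the disc, as it stood in the die, its wide lower bore over the stub. Origin at the centre of the underside, z up.
- base_stand: Fixed white plastic stand for the die base: a shallow round cup 92 mm across with a grey floor 8 mm above the bench, 78 mm wide inside a rim 5 mm high. The base lies in it flange down; its nozzle passes above the rim in any direction. Origin at the centre of the underside, z up.
- dropper_bottle: Bystander: loose blue dropper bottle with black rubber bulb, 33 mm across, 96 mm high, standing upright. Not part of the job. Origin at the centre of its underside, z up.
- vial: Bystander: loose clear specimen vial with red cap, 27 mm across, 56 mm high, standing upright. Not part of the job. Origin at the centre of its underside, z up.
Things that resemble listed ones, but are neither listed nor needed, are in the scene too. What is shaped like the plunger but purple or turquoise is not meant. Leave any red look-alike of the die_cylinder alone.

How it is judged (in metres and radians):
On the way, in this order (a step that is already met when the one before it is completed fails the run):
1. the plunger is seated on its own stand (horizontal distance between plunger and plunger_stand below 0.008 m and z of plunger in the frame of plunger_stand between 0.009 and 0.015 m), for 0.2 s.
2. the spacer ring is seated on its own stand (horizontal distance between spacer_ring and ring_stand below 0.008 m and z of spacer_ring in the frame of ring_stand between 0.009 and 0.015 m), for 0.2 s.
3. the cylinder is seated on its own stand (horizontal distance between die_cylinder and cylinder_stand below 0.009 m and z of die_cylinder in the frame of cylinder_stand between 0.009 and 0.015 m), for 0.2 s.
4. the base is seated on its own stand (horizontal distance between die_base and base_stand below 0.01 m and z of die_base in the frame of base_stand between 0.005 and 0.011 m), for 0.2 s.
At the end, for the whole second after the job is handed in: Each part is at rest on its own stand, upright within 4 degrees, at seated height within 3 mm, off centre by less than 8 mm (plunger, ring), 9 mm (cylinder), 10 mm (base). Dropper bottle and vial are upright within 11 degrees and within 30 mm of where they stood (all of step 1 and all of step 2 and all of step 3 and all of step 4 and angle between each of die_base, die_cylinder, spacer_ring, plunger's own z axis and vertical below 0.07 rad and linear speed of each of die_base, die_cylinder, spacer_ring, plunger below 0.02 m/s and angle between each of dropper_bottle, vial's own z axis and vertical below 0.2 rad and distance of each of dropper_bottle, vial from where it was at the start of the episode below 0.03 m); the robot touches nothing.
It fails at once if a part of the die falls freely at more than 0.6 m/s (dropped from about 20 mm or more) ((contact force between die_base and the fingers below 0.05 N and linear speed of die_base above 0.6 m/s) or (contact force between die_cylinder and the fingers below 0.05 N and linear speed of die_cylinder above 0.6 m/s) or (contact force between spacer_ring and the fingers below 0.05 N and linear speed of spacer_ring above 0.6 m/s) or (contact force between plunger and the fingers below 0.05 N and linear speed of plunger above 0.6 m/s)).
It fails at once if the dropper bottle or the vial is knocked over or shifted by more than 40 mm (angle between any of dropper_bottle, vial's own z axis and vertical above 0.6 rad or distance of any of dropper_bottle, vial from where it was at the start of the episode above 0.04 m).
It also fails if it takes over 122 s, if anything falls off the work surface, if the arm or the gripper's body presses on something with over 40 N, if the wrist force passes 120 N, or if a joint passes its speed limit or range.

## Working session

There is one attempt and no reset: what is moved stays moved. The work goes in short steps, Python scripts to look and compute and a tool call to move; the robot and the scene stay as the last step left them, time stands still between calls to the robot, and variables do not carry over. Pictures are saved under pics/ and viewed, at most 17 in all, crops included, and the job is handed in when it is done.

Besides the shell and the picture viewer there is one more tool, called after "Call:" by a JSON object that holds its "method" and its "body", one argument or row to a line. step_arm: Moves the arm, as the interface text tells. Its arguments: {"type":"object","properties":{"increments":{"type":"array","items":{"type":"array","items":{"type":"number"}}},"hand":{"type":"number"}},"required":["increments"]}

```bash
mkdir -p pics; ls
cat > h.py <<'E'
import numpy as np, cv2, json
from cell import ctrl, camera, job
def save(n):
    import os
    c=camera(n); i=0
    while os.path.exists(f'pics/{n}{i}.png'): i+=1
    cv2.imwrite(f'pics/{n}{i}.png',c['image'])
    np.savez(f'pics/{n}{i}.npz',K=c['intrinsics'],R=c['R'],t=c['t'])
    print(f'{n}{i}'); return c
def ld(f):
    d=np.load(f'pics/{f}.npz'); return d['K'],d['R'],d['t'].ravel()
def ray(f,uv):
    K,R,t=ld(f); d=R.T@np.linalg.inv(K)@np.array([*uv,1.]); return -R.T@t,d/np.linalg.norm(d)
def atz(f,uv,z):
    o,d=ray(f,uv); return o+d*(z-o[2])/d[2]
def tri(f,a,g,b):
    o1,d1=ray(f,a);o2,d2=ray(g,b)
    s=np.linalg.lstsq(np.c_[d1,-d2],o2-o1,rcond=None)[0]
    p,q=o1+d1*s[0],o2+d2*s[1]; return (p+q)/2,np.linalg.norm(p-q)
def proj(f,X):
    K,R,t=ld(f); x=K@(R@np.asarray(X,float)+t); return x[:2]/x[2]
E
python3 - <<'E'
from h import *
np.set_printoptions(precision=2,suppress=True)
for n in('top','side'):
    c=save(n);print(c['intrinsics'].tolist(),(-c['R'].T@np.ravel(c['t'])),c['R'])
s=ctrl.observe();print(s['eef_pos'],s['tool_rot'],s['gripper_width'],s['time_s'])
E
```

```text
pics
top0
[[406.2185671511441, 0.0, 316.3835406061179], [0.0, 406.2185671511441, 196.89346005544198], [0.0, 0.0, 1.0]] [ 357.88    4.58 1313.76] [[ 0.02 -1.    0.01]
 [-0.99 -0.02 -0.15]
 [ 0.15 -0.   -0.99]]
side0
[[381.8428323744136, 0.0, 323.42914155242875], [0.0, 381.8428323744136, 199.68121936525844], [0.0, 0.0, 1.0]] [461.36 925.15 539.98] [[-1.   -0.08 -0.01]
 [-0.03  0.48 -0.88]
 [ 0.08 -0.88 -0.48]]
[ 124.14 -535.31  214.42] [-3.12 -0.36  0.  ] 85.63734596475449 0.1
```

View pics/top0.png

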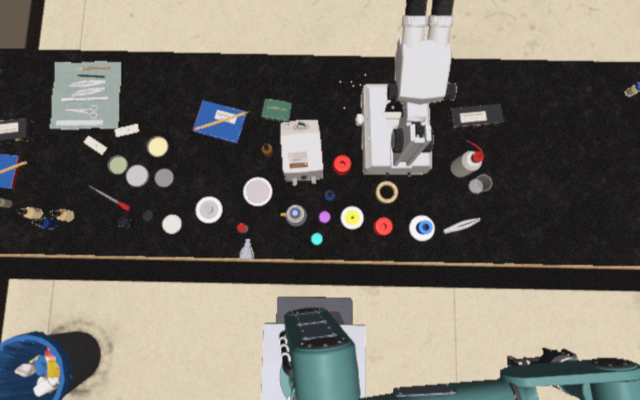

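View pics/side0.png

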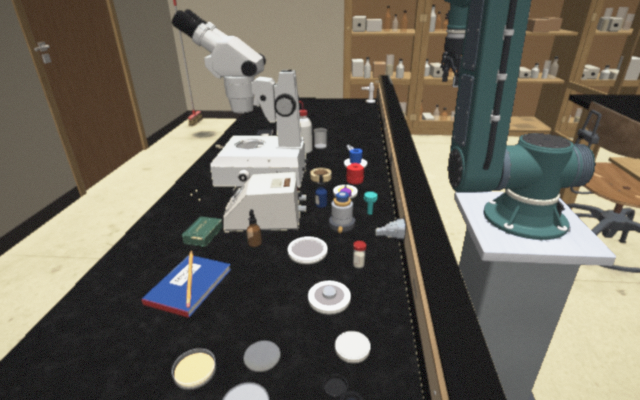

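The overview shows the die at top (296,215) / side (343,210), the stands in a row at top (422,228), (352,217), (208,209) and (257,191), and the vial at top (242,228). Enlarging both views next.

Run:
```python
from h import *
a=cv2.imread('pics/top0.png')[170:260,190:440];cv2.imwrite('pics/c1.png',cv2.resize(a,None,fx=3.2,fy=3.2,interpolation=cv2.INTER_CUBIC))
a=cv2.imread('pics/side0.png')[140:240,290:410];cv2.imwrite('pics/c2.png',cv2.resize(a,None,fx=6,fy=6,interpolation=cv2.INTER_CUBIC))
```

```text
(no output)
```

View pics/c1.png

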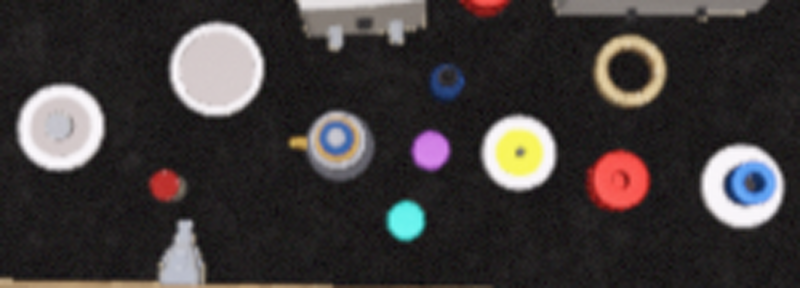

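View pics/c2.png

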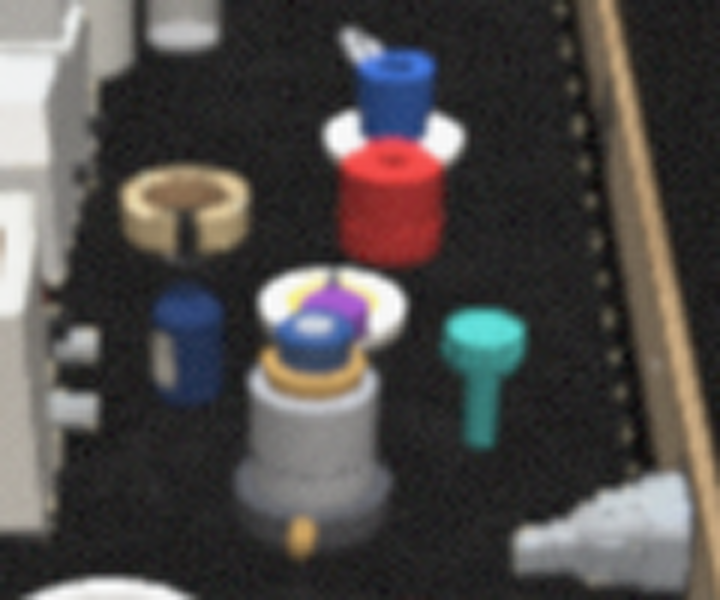

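In the top crop (3.2×, origin 190,170):
- Die at (337,142), with a blue head with a bright top, the brass ring, the steel cylinder, and the nozzle pointing left (+y).
- Look-alike plungers are purple (431,151) and turquoise (405,220). The blue head on the stack is the one meant.
- The red cylinder (619,181) and the cut brass ring (630,70) are decoys.
- Stands: blue tube (753,184), yellow with pin (519,152), thick stub (61,127), wide cup (217,70).
- Bystanders: blue bottle (447,82), vial (165,186).

I'll fit silhouettes in both views next.

```bash
cat > fit.py <<'E'
from h import *
from scipy.optimize import least_squares
U=8
a=np.linspace(0,2*np.pi,48,endpoint=False)
def circ(f,x,y,z,r): return np.array([proj(f,(x+r*np.cos(t),y+r*np.sin(t),z)) for t in a])
def sil(f,x,y,model,box):
    u0,v0,u1,v1=box; m=np.zeros(((v1-v0)*U,(u1-u0)*U),np.uint8)
    for r,z0,z1 in model:
        p=np.r_[circ(f,x,y,z0,r),circ(f,x,y,z1,r)]
        h=cv2.convexHull(((p-[u0,v0]+.5)*U-.5).round().astype(np.int32)); cv2.fillConvexPoly(m,h,1)
    return m
def cen(m):
    M=cv2.moments(m,True); return np.array([M['m10'],M['m01']])/M['m00'],M['m00']/U/U
def mask(f,box,kind,thr):
    u0,v0,u1,v1=box; I=cv2.imread(f'pics/{f}.png')[v0:v1,u0:u1].astype(np.float32)
    b,g,r=cv2.split(I); q={'bright':I.mean(2),'blue':b-r,'yellow':np.minimum(g,r)-b,'red':r-g,'brass':r-b}[kind]
    q=cv2.resize(q,None,fx=U,fy=U,interpolation=cv2.INTER_CUBIC); m=(q>thr).astype(np.uint8)
    n,l,s,c=cv2.connectedComponentsWithStats(m); 
    m=(l==1+np.argmax(s[1:,4])).astype(np.uint8)
    cs,_=cv2.findContours(m,cv2.RETR_EXTERNAL,cv2.CHAIN_APPROX_NONE); return cv2.drawContours(m,cs,-1,1,-1)
def fit(name,f,box,model,kind='bright',thr=90):
    m=mask(f,box,kind,thr); c,A=cen(m)
    zt=model[-1][2]; p=atz(f,((box[0]+box[2])/2,(box[1]+box[3])/2),zt)[:2]
    for _ in range(6):
        s,As=cen(sil(f,*p,model,box))
        if _<5: p=p+atz(f,c/U,zt)[:2]-atz(f,s/U,zt)[:2]
    S=sil(f,*p,model,box)
    print(f'{name:10s} {f:6s} xy {p.round(1)} area {A:.0f}/{As:.0f} IoU {(m&S).sum()/(m|S).sum():.3f}'); return p
E
cat > m1.py <<'E'
from fit import *
fit('base_st','top0',(238,172,278,211),[(46,0,13)])
fit('base_st','side0',(280,230,335,270),[(46,0,13)])
fit('cyl_st','top0',(190,190,226,228),[(42,0,12),(14,12,26)])
fit('cyl_st','side0',(300,274,358,320),[(42,0,12),(14,12,26)])
fit('ring_st','top0',(336,200,369,234),[(36,0,12)])
fit('ring_st yel','top0',(336,200,369,234),[(22,12,12)],'yellow',80)
fit('plg_st','top0',(405,210,440,245),[(40,0,10),(22,10,54)])
fit('plg_tube','top0',(405,210,440,245),[(22,10,54)],'blue',60)
fit('plg_tube','side0',(344,145,368,163),[(22,10,54)],'blue',60)
fit('head','top0',(284,203,308,226),[(17,76,92)],'blue',25)
fit('head','side0',(330,188,352,206),[(17,76,92)],'blue',25)
fit('vial','top0',(230,218,252,238),[(13.5,40,56)],'red',50)
fit('bottle','top0',(318,185,340,205),[(16.5,0,60)],'blue',25)
fit('bottle','side0',(312,185,330,210),[(16.5,0,60)],'blue',25)
E
python3 m1.py
```

```text
base_st    top0   xy [566.8 194.6] area 702/646 IoU 0.921
base_st    side0  xy [nan nan] area 919/0 IoU 0.000
cyl_st     top0   xy [504.1 349.7] area 603/557 IoU 0.925
cyl_st     side0  xy [nan nan] area 1196/0 IoU 0.000
ring_st    top0   xy [ 487.6 -113.5] area 450/403 IoU 0.897
ring_st yel top0   xy [ 487.4 -113.5] area 164/149 IoU 0.904
plg_st     top0   xy [ 458.7 -339.1] area 552/508 IoU 0.919
plg_tube   top0   xy [ 459.4 -341. ] area 164/210 IoU 0.782
plg_tube   side0  xy [nan nan] area 144/0 IoU 0.000
head       top0   xy [490.6  67. ] area 84/106 IoU 0.788
head       side0  xy [nan nan] area 132/0 IoU 0.000
vial       top0   xy [445.3 234.6] area 75/70 IoU 0.911
bottle     top0   xy [551.9 -37.8] area 79/115 IoU 0.647
bottle     side0  xy [nan nan] area 167/0 IoU 0.000fit.py:13: RuntimeWarning: invalid value encountered in divide
  M=cv2.moments(m,True); return np.array([M['m10'],M['m01']])/M['m00'],M['m00']/U/U
fit.py:10: RuntimeWarning: invalid value encountered in cast
  h=cv2.convexHull(((p-[u0,v0]+.5)*U-.5).round().astype(np.int32)); cv2.fillConvexPoly(m,h,1)
```

```bash
sed -i 's#p=p+atz(f,c/U,zt)\[:2\]-atz(f,s/U,zt)\[:2\]#o=np.array(box[:2]); p=p+atz(f,c/U+o,zt)[:2]-atz(f,s/U+o,zt)[:2]#; s/thr=90/thr=115/' fit.py
cat >> m1.py <<'E'
# heights: same point in both views
np.set_printoptions(precision=1,suppress=True)
C1=lambda x,y:(190+(x+.5)/3.2-.5,170+(y+.5)/3.2-.5)
C2=lambda x,y:(290+(x+.5)/6-.5,140+(y+.5)/6-.5)
for n,p,q in [('head top',(337,137),(315,325)),('tube mouth',(754,184),(399,64)),('pin tip',(520,152),(333,274))]: print(n,*tri('top0',C1(*p),'side0',C2(*q)))
E
python3 m1.py
```

```text
base_st    top0   xy [566.9 194.5] area 681/647 IoU 0.950
base_st    side0  xy [566. 190.] area 886/875 IoU 0.980
cyl_st     top0   xy [504.1 349.6] area 583/558 IoU 0.956
cyl_st     side0  xy [503.4 344.9] area 1155/1159 IoU 0.980
ring_st    top0   xy [ 487.6 -113.5] area 433/403 IoU 0.932
ring_st yel top0   xy [ 487.4 -113.5] area 164/149 IoU 0.904
plg_st     top0   xy [ 458.8 -339.2] area 533/508 IoU 0.953
plg_tube   top0   xy [ 459.4 -341. ] area 164/209 IoU 0.783
plg_tube   side0  xy [ 456.6 -356.1] area 144/190 IoU 0.751
head       top0   xy [490.5  67. ] area 84/106 IoU 0.788
head       side0  xy [487.4  54.6] area 132/139 IoU 0.778
vial       top0   xy [445.2 234.6] area 75/69 IoU 0.911
bottle     top0   xy [552.  -37.8] area 79/115 IoU 0.647
bottle     side0  xy [550.4 -32.8] area 167/268 IoU 0.607
head top [489.8  65.7  92. ] 1.2315792527794274
tube mouth [ 456.2 -337.8   54.9] 1.2505663579544277
pin tip [ 486.2 -113.1   27.9] 0.20474848279502733
```

Both views agree on heights: head top 92, tube mouth 55, pin tip 28. First I'll align the tool yaw with the world and move over the die.

Call:
{"method": "step_arm", "body": {
  "increments": [
    [0, 0, 0, 0, 0, 0.115],
    [0, 0, 0, 0, 0, 0.115]
  ],
  "hand": 50
}}

```text
time_s: 0.3
eef_pos: [124.2, -535.4, 214.7]
tool_rot: [-3.14, 0.011, 0.0]
ft_force: [-0.4, -0.8, 0.3]
gripper_width: 59.5
finger_force: 0.0
```

Call:
{"method": "step_arm", "body": {
  "increments": [
    [22, -37, 0, 0, 0, 0],
    [22, -37, 0, 0, 0, 0],
    [22, -37, 0, 0, 0, 0],
    [22, -37, 0, 0, 0, 0],
    [22, -37, 0, 0, 0, 0],
    [22, -37, 0, 0, 0, 0],
    [22, -37, 0, 0, 0, 0],
    [22, -37, 0, 0, 0, 0]
  ]
}}

```text
time_s: 1.1
eef_pos: [301.2, -238.4, 215.1]
tool_rot: [-3.141, 0.004, 0.0]
ft_force: [0.3, -1.0, -0.6]
gripper_width: 50.1
finger_force: 0.0
```

Call:
{"method": "step_arm", "body": {
  "increments": [
    [22, -37, 0, 0, 0, 0],
    [22, -37, 0, 0, 0, 0],
    [22, -37, 0, 0, 0, 0],
    [22, -37, 0, 0, 0, 0],
    [22, -37, 0, 0, 0, 0],
    [22, -37, 0, 0, 0, 0],
    [22, -37, 0, 0, 0, 0],
    [0, 0, 0, 0, 0, 0]
  ]
}}

```text
time_s: 1.9
eef_pos: [456.5, 22.5, 214.5]
tool_rot: [-3.14, -0.007, 0.002]
ft_force: [0.2, -0.6, -0.4]
gripper_width: 50.0
finger_force: 0.0
```

```bash
cat > st.py <<'E'
from h import *
from scipy.spatial.transform import Rotation as Ro
np.set_printoptions(precision=1,suppress=True)
s=ctrl.observe();R=Ro.from_rotvec(s['tool_rot']).as_matrix()
print('t',round(s['time_s'],1),'pos',np.array(s['eef_pos']),'w',round(s['gripper_width'],1),'ff',round(s['finger_force'],1),'F',np.array(s['ft_force']));print('x,z tool',R[:,0].round(3),R[:,2].round(3))
E
python3 st.py
```

```text
t 1.9 pos [456.5  22.5 214.5] w 50.0 ff 0.0 F [ 0.2 -0.6 -0.4]
x,z tool [ 1.  0. -0.] [-0.  0. -1.]
```

Call:
{"method": "step_arm", "body": {
  "increments": [
    [17, -22, 0, 0, 0, 0],
    [16.5, -22, 0, 0, 0, 0],
    [0, 0, 30, 0, 0, 0],
    [0, 0, 30, 0, 0, 0],
    [0, 0, 25, 0, 0, 0],
    [0, 0, 0, 0, 0, 0]
  ]
}}

```text
time_s: 2.5
eef_pos: [485.5, 61.5, 125.7]
tool_rot: [3.141, -0.005, -0.016]
ft_force: [-0.5, -0.9, 0.3]
gripper_width: 49.7
finger_force: 0.0
```

Run:
```python
from h import *
c=save('side')['image'][130:240,290:410];cv2.imwrite('pics/c3.png',cv2.resize(c,None,fx=5,fy=5,interpolation=cv2.INTER_CUBIC))
import st
```

```text
side1
t 2.5 pos [487.2  61.6 128.4] w 49.8 ff 0.0 F [ 0.9 -0.5  0.3]
x,z tool [ 1. -0. -0.] [-0. -0. -1.]
```

View pics/c3.png

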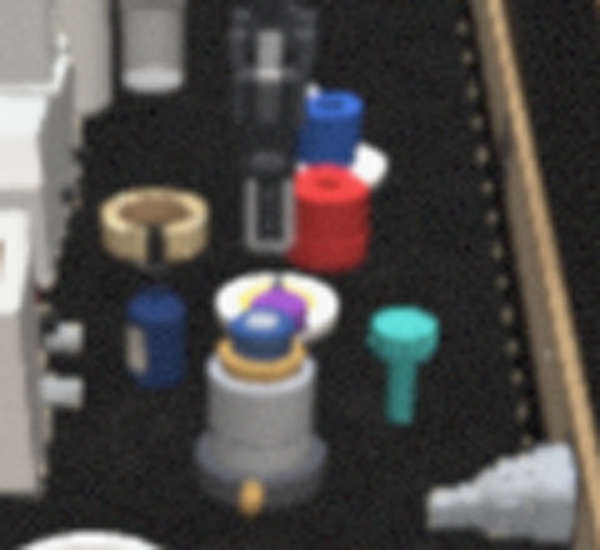

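The near finger's tip is at crop (270,250), i.e. side pixel (344,180), above the head at crop (264,330). I'll compare that with the projection.

Run:
```python
from h import *
for z in(100,109,115,122):print(z,proj('side1',(487,61.6+25,z)),proj('side1',(487,61.6+32,z)))
print(proj('side1',(490,66,92)),proj('side1',(487,62,92)))
import st
s=[np.array(ctrl.observe()['eef_pos']) for _ in range(3)];print(s)
```

```text
100 [342.66190655 194.76208657] [342.55315862 196.08084834]
109 [342.71513616 191.53054684] [342.60623928 192.83416405]
115 [342.75089239 189.35980607] [342.64189722 190.65314192]
122 [342.79288387 186.81052684] [342.68377509 188.09167741]
[341.74282297 193.75303588] [342.9858165  193.06265428]
t 2.5 pos [487.2  61.6 128.4] w 49.8 ff 0.0 F [ 0.9 -0.5  0.3]
x,z tool [ 1. -0. -0.] [-0. -0. -1.]
[array([487.2,  61.6, 128.4]), array([487.2,  61.6, 128.4]), array([487.2,  61.6, 128.4])]
```

Run:
```python
from h import *
c=cv2.imread('pics/side1.png')[110:210,310:380].astype(float);c=255*(c/255)**.45
c=cv2.resize(c.astype(np.uint8),None,fx=6,fy=6,interpolation=cv2.INTER_CUBIC)
d=cv2.imread('pics/side0.png')[110:210,310:380].astype(float);d=255*(d/255)**.45
d=cv2.resize(d.astype(np.uint8),None,fx=5,fy=5,interpolation=cv2.INTER_CUBIC)
cv2.imwrite('pics/c4.png',np.hstack([c,cv2.copyMakeBorder(d,0,100,0,0,cv2.BORDER_CONSTANT)]))
```

```text
(no output)
```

View pics/c4.png

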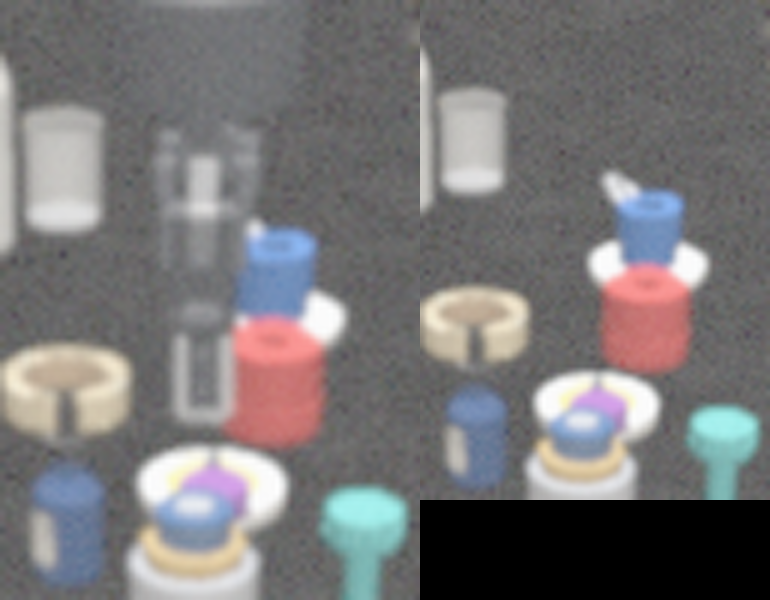

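The gamma crop shows the near fingertip bottom at (204,422), i.e. side pixel (344,180). That is about 20 mm higher than expected and 4–5 mm short in x, so I'll correct x and y and come down in stages.

Call:
{"method": "step_arm", "body": {
  "increments": [
    [3, -4, 10, 0, 0, 0],
    [0, 0, 10, 0, 0, 0],
    [0, 0, 0, 0, 0, 0],
    [0, 0, 0, 0, 0, 0]
  ]
}}

```text
time_s: 2.95
eef_pos: [492.1, 66.4, 110.7]
tool_rot: [3.141, -0.003, 0.0]
ft_force: [0.8, 0.4, 1.1]
gripper_width: 49.8
finger_force: 0.0
```

Run:
```python
from h import *
c=save('side')['image'][110:210,310:380].astype(float);c=255*(c/255)**.45
c=cv2.resize(c.astype(np.uint8),None,fx=6,fy=6,interpolation=cv2.INTER_CUBIC)
cv2.imwrite('pics/c5.png',c)
import st
```

```text
side2
t 3.0 pos [492.3  66.4 111. ] w 50.2 ff 0.0 F [-0.8  0.1 -0.6]
x,z tool [ 1. -0.  0.] [ 0. -0. -1.]
```

View pics/c5.png

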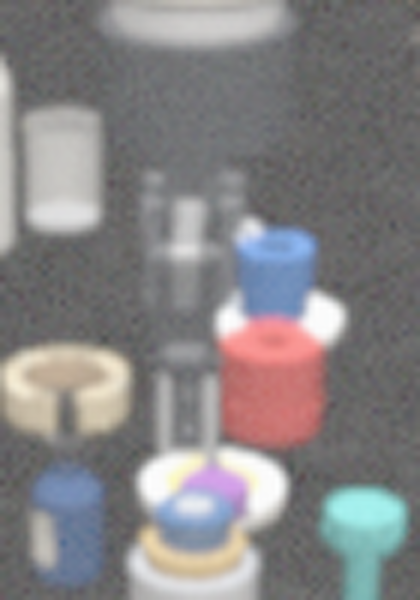

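The finger bars now end near crop (190,455). The image alone doesn't settle the tip height, so I'll test by closing gently at TCP ≈ 100, where the tips should sit within the head's height.

Call:
{"method": "step_arm", "body": {
  "increments": [
    [-2, 0, 5, 0, 0, 0],
    [0, 0, 5, 0, 0, 0],
    [0, 0, 0, 0, 0, 0]
  ]
}}

```text
time_s: 3.3
eef_pos: [489.3, 66.4, 99.5]
tool_rot: [3.141, -0.003, -0.003]
ft_force: [-1.4, -0.2, -0.3]
gripper_width: 50.2
finger_force: 0.0
```

Call:
{"method": "step_arm", "body": {
  "increments": [
    [0, 0, 0, 0, 0, 0],
    [0, 0, 0, 0, 0, 0],
    [0, 0, 0, 0, 0, 0],
    [0, 0, 0, 0, 0, 0]
  ],
  "hand": 31
}}

```text
time_s: 3.7
eef_pos: [490.2, 66.4, 100.7]
tool_rot: [3.141, -0.003, 0.001]
ft_force: [0.1, -0.6, -1.2]
gripper_width: 31.0
finger_force: 0.0
```

Run:
```python
from h import *
c=save('side')['image'][110:210,310:380].astype(float);c=255*(c/255)**.45
c=cv2.resize(c.astype(np.uint8),None,fx=6,fy=6,interpolation=cv2.INTER_CUBIC)
t=save('top')['image'][150:260,240:360].astype(float);t=255*(t/255)**.45
t=cv2.resize(t.astype(np.uint8),None,fx=3,fy=3,interpolation=cv2.INTER_CUBIC)
cv2.imwrite('pics/c6.png',np.hstack([c,cv2.copyMakeBorder(t,0,270,0,0,cv2.BORDER_CONSTANT)]))
import st
```

```text
side3
top1
t 3.8 pos [490.1  66.4 100.6] w 30.9 ff 0.0 F [ 0.   0.2 -0.2]
x,z tool [ 1. -0.  0.] [ 0. -0. -1.]
```

View pics/c6.png

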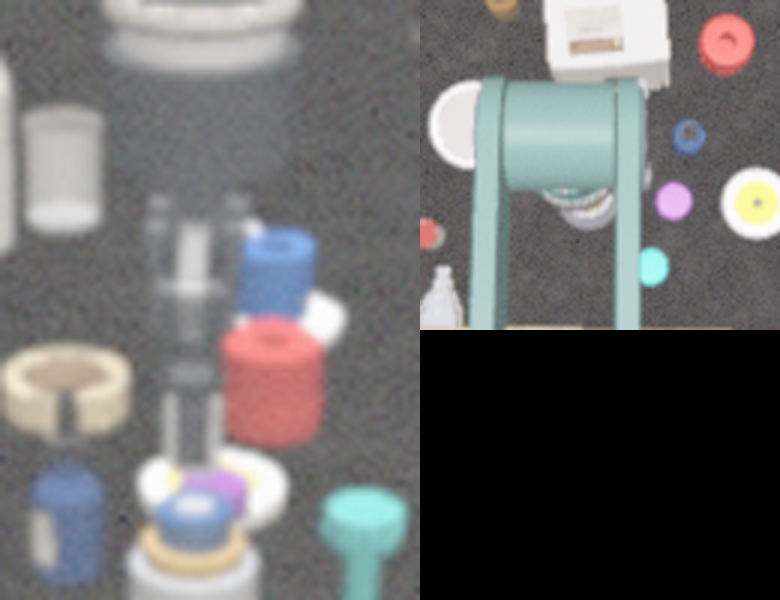

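The fingers closed to 31 mm with no contact. In the picture the tip ends at (190,468), well above the head top at (195,500), so the tips really are higher than stated. I'll keep descending in stages and test by closing.

Call:
{"method": "step_arm", "body": {
  "increments": [
    [0, 0, 0, 0, 0, 0],
    [0, 0, 0, 0, 0, 0],
    [0, 0, 5, 0, 0, 0],
    [0, 0, 5, 0, 0, 0],
    [0, 0, 0, 0, 0, 0]
  ],
  "hand": 50
}}

```text
time_s: 4.3
eef_pos: [489.1, 66.4, 89.2]
tool_rot: [3.141, -0.003, -0.004]
ft_force: [-0.1, 0.3, 0.1]
gripper_width: 50.0
finger_force: 0.0
```

Call:
{"method": "step_arm", "body": {
  "increments": [
    [0, 0, 0, 0, 0, 0],
    [0, 0, 0, 0, 0, 0],
    [0, 0, 0, 0, 0, 0],
    [0, 0, 0, 0, 0, 0]
  ],
  "hand": 31
}}

```text
time_s: 4.7
eef_pos: [490.2, 66.4, 90.7]
tool_rot: [3.142, -0.003, 0.001]
ft_force: [0.5, 0.3, 0.2]
gripper_width: 30.8
finger_force: 0.0
```

Call:
{"method": "step_arm", "body": {
  "increments": [
    [0, 0, 0, 0, 0, 0],
    [0, 0, 0, 0, 0, 0],
    [0, 0, 5, 0, 0, 0],
    [0, 0, 5, 0, 0, 0],
    [0, 0, 0, 0, 0, 0]
  ],
  "hand": 50
}}

```text
time_s: 5.2
eef_pos: [489.1, 66.3, 79.2]
tool_rot: [3.141, -0.003, -0.004]
ft_force: [-0.5, -0.5, -0.2]
gripper_width: 49.9
finger_force: 0.0
```

Call:
{"method": "step_arm", "body": {
  "increments": [
    [0, 0, 0, 0, 0, 0],
    [0, 0, 0, 0, 0, 0],
    [0, 0, 0, 0, 0, 0],
    [0, 0, 0, 0, 0, 0]
  ],
  "hand": 31
}}

```text
time_s: 5.6
eef_pos: [490.2, 66.4, 80.7]
tool_rot: [3.141, -0.003, 0.001]
ft_force: [0.9, 0.4, 0.2]
gripper_width: 30.9
finger_force: 0.0
```

Run:
```python
from h import *
c=save('side')['image'][130:230,305:405].astype(float);c=255*(c/255)**.5
c=cv2.resize(c.astype(np.uint8),None,fx=6,fy=6,interpolation=cv2.INTER_CUBIC)
cv2.imwrite('pics/c7.png',c)
import st
```

```text
side4
t 5.7 pos [490.2  66.4  80.7] w 30.9 ff 0.0 F [-1.  -0.3 -0.2]
x,z tool [ 1. -0.  0.] [ 0. -0. -1.]
```

View pics/c7.png

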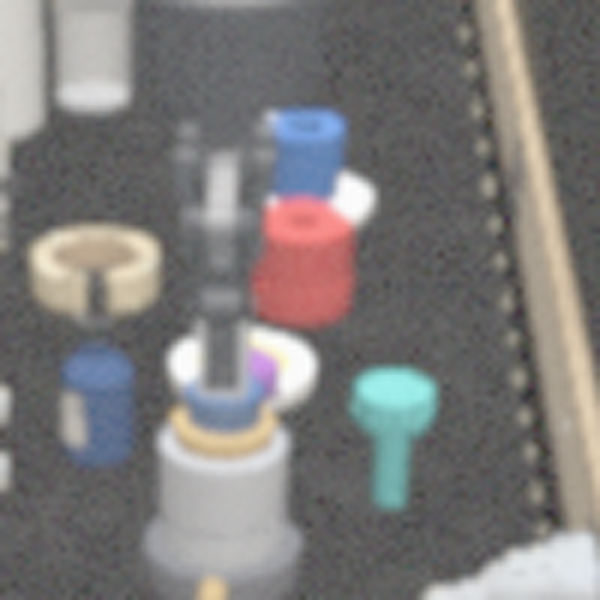

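The near fingertip is now at (225,395), still just above the head's top rim. So the tips sit about 19 mm above the reported TCP z. I'll go on in smaller stages until there is contact at about 34 mm.

Call:
{"method": "step_arm", "body": {
  "increments": [
    [0, 0, 0, 0, 0, 0],
    [0, 0, 0, 0, 0, 0],
    [0, 0, 5, 0, 0, 0],
    [0, 0, 5, 0, 0, 0],
    [0, 0, 2, 0, 0, 0],
    [0, 0, 0, 0, 0, 0]
  ],
  "hand": 50
}}

```text
time_s: 6.25
eef_pos: [489.4, 66.4, 67.6]
tool_rot: [3.142, -0.004, -0.003]
ft_force: [-0.5, 0.1, -0.2]
gripper_width: 50.2
finger_force: 0.0
```

Call:
{"method": "step_arm", "body": {
  "increments": [
    [0, 0, 0, 0, 0, 0],
    [0, 0, 0, 0, 0, 0],
    [0, 0, 0, 0, 0, 0],
    [0, 0, 0, 0, 0, 0]
  ],
  "hand": 31
}}

```text
time_s: 6.65
eef_pos: [490.2, 66.4, 68.8]
tool_rot: [-3.142, 0.003, -0.001]
ft_force: [-0.3, -0.2, 0.7]
gripper_width: 31.8
finger_force: 30.7
```

Contact at TCP ≈ 69. I'll open, go down so that the tips reach about 78 mm, and grip properly.

Call:
{"method": "step_arm", "body": {
  "increments": [
    [0, 0, 0, 0, 0, 0],
    [0, 0, 0, 0, 0, 0],
    [0, 0, 5, 0, 0, 0],
    [0, 0, 4, 0, 0, 0],
    [0, 0, 0, 0, 0, 0],
    [0, 0, 0, 0, 0, 0]
  ],
  "hand": 50
}}

```text
time_s: 7.25
eef_pos: [489.8, 66.3, 59.1]
tool_rot: [3.141, -0.003, -0.001]
ft_force: [0.4, 0.9, 0.6]
gripper_width: 49.9
finger_force: 0.0
```

Call:
{"method": "step_arm", "body": {
  "increments": [
    [0, 0, 0, 0, 0, 0],
    [0, 0, 0, 0, 0, 0],
    [0, 0, 0, 0, 0, 0],
    [0, 0, 0, 0, 0, 0],
    [0, 0, 0, 0, 0, 0]
  ],
  "hand": 25
}}

```text
time_s: 7.75
eef_pos: [490.5, 66.4, 60.0]
tool_rot: [3.142, -0.004, 0.002]
ft_force: [1.6, 0.8, 2.3]
gripper_width: 31.6
finger_force: 59.8
```

Run:
```python
from h import *
save('side')
import st
```

```text
side5
t 7.8 pos [490.5  66.4  60. ] w 31.3 ff 59.8 F [0.2 0.2 2.7]
x,z tool [ 1. -0.  0.] [ 0. -0. -1.]
```

Firm grip (59.8 N) with the tips low on the head. Lifting straight up.

Call:
{"method": "step_arm", "body": {
  "increments": [
    [0, 0, -4, 0, 0, 0],
    [0, 0, -8, 0, 0, 0],
    [0, 0, -10, 0, 0, 0],
    [0, 0, -10, 0, 0, 0],
    [0, 0, -10, 0, 0, 0],
    [0, 0, -10, 0, 0, 0],
    [0, 0, -10, 0, 0, 0],
    [0, 0, 0, 0, 0, 0]
  ]
}}

```text
time_s: 8.6
eef_pos: [491.3, 66.4, 123.8]
tool_rot: [3.142, -0.004, 0.006]
ft_force: [0.5, 0.3, -1.4]
gripper_width: 31.5
finger_force: 59.6
```

Run:
```python
from h import *
c=save('side')['image'][120:240,300:400].astype(float);c=255*(c/255)**.6
c=cv2.resize(c.astype(np.uint8),None,fx=5,fy=5,interpolation=cv2.INTER_CUBIC)
cv2.imwrite('pics/c8.png',c)
import st
```

```text
side6
t 8.7 pos [490.7  66.4 122.7] w 31.3 ff 59.6 F [-0.4  0.4 -1.3]
x,z tool [ 1. -0.  0.] [ 0. -0. -1.]
```

View pics/c8.png

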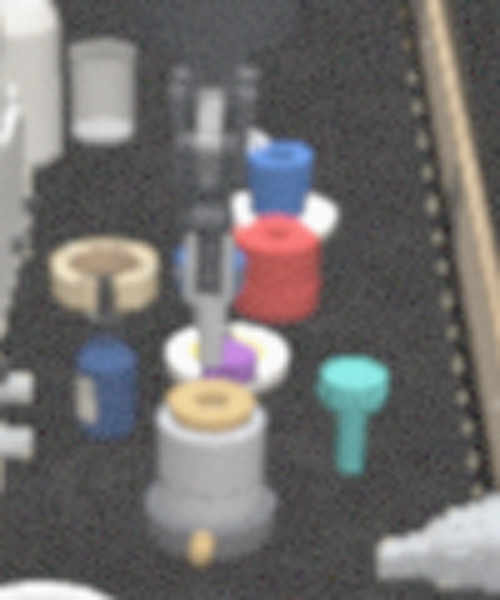

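The plunger is free. Its shank tip is at crop (213,365) and the ring stays on the stack at (212,400). Next I'll check camera bias against the arm using the shank tip and the ring.

Run:
```python
from fit import *
np.set_printoptions(precision=1,suppress=True)
C8=lambda x,y:(300+(x+.5)/5-.5,120+(y+.5)/5-.5)
C2=lambda x,y:(290+(x+.5)/6-.5,140+(y+.5)/6-.5)
print('tip px',C8(213,365),'pred',proj('side6',(490.7,66.4,96.7)),'side xy at z',atz('side6',C8(213,362),97))
print('mouth side',atz('side0',C2(399,64),54),'outer L/R mid')
fit('ring','side6',(330,192,358,209),[(22,66,76)],'brass',45)
# blue tube side edges
I=cv2.imread('pics/side6.png').astype(int); b=I[...,0]-I[...,2]
for v in range(146,164): print(v,' '.join(f'{x:4d}' for x in b[v,346:366]))
```

```text
tip px (342.2, 192.6) pred [341.5 192.2] side xy at z [488.9  65.9  97. ]
mouth side [ 455.6 -339.9   54. ] outer L/R mid
ring       side6  xy [489.9  62.2] area 148/171 IoU 0.852
146    2    1    3    2    4    6    6    4    1    0    2    1   -5    1    0   -1   -1    1   -3    0
147    4    1    5    3    7    8    9   12   17   18   19   17   15   10    1   -1    0   -1    0   -2
148    6    6    4    8   15   20   28   46   61   71   71   74   77   72   50   22    2    0    1   -2
149    5    3    9   26   47   67   79   98  115  117  121  122  129  131  112   75   28    3    1    1
150    1    1   14   51   94  119  127  117  111  108  109  109  127  150  146  123   62    6    0   -4
151    1    3   14   61  114  143  148  132  117  108  107  105  127  150  148  131   66    8   -2   -3
152    4    6    9   44   90  123  137  137  135  136  131  129  134  141  129  102   49    5    1   -3
153    1    3   10   31   63   86  104  109  112  117  111  114  114  107  100   78   33    4    2   -1
154    2    2    8   27   53   70   76   83   85   87   89   92   91   89   84   65   29
[... 251 characters left out ...]
3   68   74   78   82   87   84   86   85   83   79   62   20   -1    0   -2
158    1    0    4   10   42   66   74   78   83   86   90   86   87   84   72   43   13    1    1    1
159    3    3    3   16   37   67   75   78   82   85   86   84   82   83   62   25    7    3    3    2
160    3    2    2   19   37   68   76   79   82   85   85   85   85   79   56   23    2    1    2    4
161    4    2    2   17   37   63   73   73   75   76   80   84   82   77   52   23    1    0    1    2
162    3    3    2    8   21   23   26   23   10    9   16   38   51   51   36   11    1    0    1    0
163    2   -2   -1   -2  -18  -52  -75  -81 -101 -104  -95  -68  -45  -26   -9   -1    0    0    1    1
```

Arm and cameras agree to within 2 mm, and the plunger stand is at about (458.5, −339) in both views. Carrying the plunger there.

Call:
{"method": "step_arm", "body": {
  "increments": [
    [-3, 20, 0, 0, 0, 0],
    [-3, 40, 0, 0, 0, 0],
    [-3, 45, 0, 0, 0, 0],
    [-3, 45, 0, 0, 0, 0],
    [-3, 45, 0, 0, 0, 0],
    [-3, 45, 0, 0, 0, 0],
    [-3, 45, 0, 0, 0, 0],
    [-3, 45, 0, 0, 0, 0]
  ]
}}

```text
time_s: 9.45
eef_pos: [464.5, -265.1, 120.8]
tool_rot: [-3.141, 0.004, 0.001]
ft_force: [-0.2, -0.9, -1.7]
gripper_width: 31.6
finger_force: 59.7
```

Call:
{"method": "step_arm", "body": {
  "increments": [
    [-3, 40, 0, 0, 0, 0],
    [-3, 25, 0, 0, 0, 0],
    [-2, 10, 0, 0, 0, 0],
    [0, 0, 0, 0, 0, 0],
    [0, 0, 0, 0, 0, 0]
  ]
}}

```text
time_s: 9.95
eef_pos: [457.2, -337.2, 121.1]
tool_rot: [-3.14, 0.002, 0.001]
ft_force: [-0.5, 0.4, -2.2]
gripper_width: 31.1
finger_force: 59.8
```

Run:
```python
from h import *
save('side');save('top')
import st
```

```text
side7
top2
t 10.1 pos [ 457.5 -336.9  121.5] w 31.5 ff 59.8 F [-0.5  1.1 -1.3]
x,z tool [ 1. -0. -0.] [-0.  0. -1.]
```

Run:
```python
from fit import *
np.set_printoptions(precision=1,suppress=True)
print('tip pred',proj('side7',(457.5,-336.9,95.5)),'z110',proj('side7',(457.5,-336.9,110)),'mouth pred',proj('side7',(457.5,-336.9,54)))
I=cv2.imread('pics/side7.png').astype(int); g=I.mean(2).astype(int); b=I[...,0]-I[...,2]
for v in range(127,154): print(v,' '.join(f'{x:4d}' for x in g[v,346:366]),'|',' '.join(f'{x:3d}' for x in b[v,346:366]))
fit('ring','top2',(284,203,308,226),[(22,66,76)],'brass',45)
fit('ring','side7',(330,192,358,209),[(22,66,76)],'brass',45)
fit('ring_st','side7',(320,180,362,205),[(36,0,12)])
```

```text
tip pred [355.9 139.2] z110 [356.  135.2] mouth pred [355.5 150.6]
127   33   36   38   35   31   37   59   92  112   84   67   69   78  104   96   69   45   35   33   32 |  -1   2  -1  -3   0   7  17  13   2   0   1   2   1   6  16  21  13   1   1  -1
128   33   25   34   36   29   38   50   88  116  108  105  103  104  102   83   56   36   34   30   33 |   4   2   0  -1  -2  -1  13  10   2  -1  -1   0  -1   5  21  23   9   0   2   0
129   33   35   33   35   37   27   39   68  102  116  124  127  121   95   68   38   34   36   32   33 |  -1  -1  -2  -2   2   4   4   5  -1  -2  -2  -2  -2   2  10  11   4   0  -2   0
130   34   26   25   35   34   32   37   51   79  109  129  135  125   81   47   40   33   34   36   32 |   1  -3   4  -3   4   2   0   1  -1  -2  -2  -3  -3   1   3   3   2  -1   1   0
131   32   26   31   33   32   37   35   39   70  110  128  138  126   77   40   39   36   43   37   32 |  -2  -1  -2   1  -2   1  -1  -2  -1  -3  -2  -2  -3  -2  -1  -1   1   1  -3  -2
132   36   34   36   35   29   33   38   40   69  109  130  136  124   77   37   41   31   36   34   37
[... 3462 characters left out ...]
33  132  117  104   99   98   98  114  134  136  117   71   39   38   38 |   0   0  17  57 115 143 146 130 117 110 105 107 128 149 149 130  69  11  -2   0
152   35   30   32   58   89  111  125  120  121  118  119  117  123  128  115   94   62   35   39   34 |   1   0   9  45  92 123 137 138 138 136 131 131 136 137 130 103  48   7  -2  -5
153   38   29   38   48   70   81   97   99  100  102  103  103  104   98   90   78   52   42   38   34 |   1  -1   7  33  63  88 102 107 112 111 115 112 112 108  99  75  36   2   0   2
ring       top2   xy [490.5  67. ] area 154/168 IoU 0.913
ring       side7  xy [489.9  62.2] area 148/171 IoU 0.850
ring_st    side7  xy [489.1 -97.7] area 416/295 IoU 0.592
```

The shank is aligned with the mouth to about 1 mm: shank u 356.4, tube u 355.6. I'll nudge it and start the insertion.

Call:
{"method": "step_arm", "body": {
  "increments": [
    [1.2, 1, 10, 0, 0, 0],
    [0, 0, 15, 0, 0, 0],
    [0, 0, 8, 0, 0, 0],
    [0, 0, 4, 0, 0, 0],
    [0, 0, 3, 0, 0, 0],
    [0, 0, 2, 0, 0, 0],
    [0, 0, 2, 0, 0, 0]
  ]
}}

```text
time_s: 10.75
eef_pos: [458.5, -339.8, 77.8]
tool_rot: [3.141, -0.004, 0.001]
ft_force: [0.3, -0.1, -0.4]
gripper_width: 31.3
finger_force: 59.8
```

Call:
{"method": "step_arm", "body": {
  "increments": [
    [0, 0, 2, 0, 0, 0],
    [0, 0, 1, 0, 0, 0],
    [0, 0, 0, 0, 0, 0]
  ]
}}

```text
time_s: 11.05
eef_pos: [458.3, -339.5, 74.5]
tool_rot: [3.142, -0.004, -0.0]
ft_force: [0.5, 0.4, -1.9]
gripper_width: 31.0
finger_force: 59.8
```

Call:
{"method": "step_arm", "body": {
  "increments": [
    [0, 0, 4, 0, 0, 0],
    [0, 0, 5, 0, 0, 0],
    [0, 0, 5, 0, 0, 0],
    [0, 0, 5, 0, 0, 0],
    [0, 0, 0, 0, 0, 0]
  ]
}}

```text
time_s: 11.55
eef_pos: [457.7, -339.0, 54.1]
tool_rot: [-3.14, 0.003, 0.003]
ft_force: [-0.1, 0.9, -1.1]
gripper_width: 31.2
finger_force: 59.8
```

Call:
{"method": "step_arm", "body": {
  "increments": [
    [0, 0, 5, 0, 0, 0],
    [0, 0, 5, 0, 0, 0],
    [0, 0, 2, 0, 0, 0],
    [0, 0, 1.5, 0, 0, 0],
    [0, 0, 1, 0, 0, 0],
    [0, 0, 0, 0, 0, 0]
  ]
}}

```text
time_s: 12.15
eef_pos: [458.3, -339.6, 41.0]
tool_rot: [3.142, -0.004, -0.0]
ft_force: [0.0, 1.2, -0.7]
gripper_width: 31.2
finger_force: 59.8
```

Call:
{"method": "step_arm", "body": {
  "increments": [
    [0, 0, 1, 0, 0, 0],
    [0, 0, 1, 0, 0, 0],
    [0, 0, 0, 0, 0, 0]
  ]
}}

```text
time_s: 12.45
eef_pos: [458.3, -339.5, 38.9]
tool_rot: [-3.142, 0.003, 0.0]
ft_force: [1.0, 0.2, -0.9]
gripper_width: 31.3
finger_force: 59.8
```

Call:
{"method": "step_arm", "body": {
  "increments": [
    [0, 0, 0.7, 0, 0, 0],
    [0, 0, 0, 0, 0, 0]
  ]
}}

```text
time_s: 12.65
eef_pos: [458.3, -339.5, 38.2]
tool_rot: [3.142, -0.003, -0.0]
ft_force: [-0.9, -0.1, -0.7]
gripper_width: 31.4
finger_force: 59.8
```

Call:
{"method": "step_arm", "body": {
  "increments": [
    [0, 0, 0.7, 0, 0, 0],
    [0, 0, 0, 0, 0, 0]
  ]
}}

```text
time_s: 12.85
eef_pos: [458.4, -339.6, 38.0]
tool_rot: [3.141, -0.003, 0.0]
ft_force: [-0.3, 0.2, 0.4]
gripper_width: 31.2
finger_force: 60.0
```

Call:
{"method": "step_arm", "body": {
  "increments": [
    [0, 0, 0.6, 0, 0, 0],
    [0, 0, 0, 0, 0, 0]
  ]
}}

```text
time_s: 13.05
eef_pos: [458.4, -339.6, 38.0]
tool_rot: [3.141, -0.003, 0.001]
ft_force: [-1.6, 2.0, 4.7]
gripper_width: 31.5
finger_force: 60.4
```

Call:
{"method": "step_arm", "body": {
  "increments": [
    [0, 0, 0, 0, 0, 0],
    [0, 0, 0, 0, 0, 0],
    [0, 0, 0, 0, 0, 0]
  ],
  "hand": 50
}}

```text
time_s: 13.35
eef_pos: [458.4, -339.6, 36.7]
tool_rot: [3.142, -0.004, 0.0]
ft_force: [-0.5, 0.3, -0.1]
gripper_width: 49.9
finger_force: 0.0
```

Call:
{"method": "step_arm", "body": {
  "increments": [
    [0, 0, -10, 0, 0, 0],
    [0, 0, -20, 0, 0, 0],
    [0, 0, -25, 0, 0, 0],
    [0, 0, -30, 0, 0, 0],
    [0, 0, -30, 0, 0, 0],
    [0, 0, 0, 0, 0, 0]
  ],
  "hand": 60
}}

```text
time_s: 13.95
eef_pos: [460.8, -341.8, 158.8]
tool_rot: [3.133, -0.003, 0.014]
ft_force: [1.3, 0.0, 0.1]
gripper_width: 60.2
finger_force: 0.0
```

Run:
```python
from h import *
c=save('side')
import st
from fit import *
I=cv2.imread('pics/side8.png').astype(int); b=I[...,0]-I[...,2]
for v in range(139,158): print(v,' '.join(f'{x:4d}' for x in b[v,346:366]))
print(proj('side8',(458.4,-339.5,70)),proj('side8',(458.4,-339.5,54)))
```

```text
side8
t 14.0 pos [ 459.8 -340.9  155.9] w 59.8 ff 0.0 F [ 0.2 -0.1 -0.1]
x,z tool [ 1. -0.  0.] [ 0. -0. -1.]
139   -1   -1   -2    0   -4    0   -1   -1   -2    0   -1   -1   -6    1   -4   -1    3    1   -1    4
140    0    0   -4    0    2    1   -3    2   -3    3    0    4   -3   -3   -3    1    0   -2   -4    0
141    3   -1    0   -2    1   -2   -2    0    1   -2    1    1   -6    1   -1   -1   -2    5    3   -2
142    1   -2    1    2    2    1    1    1    0    3   -3    0   -4   -2   -2    1   -1    0    1    5
143   -4   -8    1    0    1    1    7    5    4    7    8    7    7    0   -1   -3   -2   -2    0   -3
144   -1    3    3    3    4   13   24   37   34   31   30   34   41   29   17    3    0    0    2    0
145    0    6    4    5    8   32   60   66   50   39   36   49   68   70   48   16   -2   -1    2    5
146    3    6    7    6   10   38   82   77   51   37   32   43   76   86   73   33    2    2   -2   -4
147    3    3    7    7   10   30   69   80   64   53   52   59   80   83   59   22   -1   -3   -1    0
148    3    4    5    9   13   22   44   61   62   59 
[... 313 characters left out ...]
 74   81   86  106  130  125   68    8   -2   -1
152    4   -1    6   47   89  114  124  123  122  111  111  124  124  128  125  100   49    6   -1   -2
153    0    2    7   33   67   88  101  108  106  100  104  109  111  104   97   75   34    6    1   -3
154   -2    0    4   27   56   71   80   83   85   88   89   89   91   87   82   68   32    0    1   -2
155   -2   -2    5   30   57   68   71   79   82   83   89   86   86   85   80   67   27    3   -1   -2
156   -1   -3    5   29   56   70   72   80   81   86   88   87   84   86   79   63   24   -1   -5   -2
157   -2    1    4   18   52   70   71   81   82   85   83   86   88   84   80   62   20    3    0    1
[355.4 146. ] [355.3 150.3]
```

The plunger is seated: head top at v≈146, as predicted. Back to the stack for the ring.

Call:
{"method": "step_arm", "body": {
  "increments": [
    [3, -20, 0, 0, 0, 0],
    [3, -40, 0, 0, 0, 0],
    [3, -45, 0, 0, 0, 0],
    [3, -45, 0, 0, 0, 0],
    [3, -45, 0, 0, 0, 0],
    [3, -45, 0, 0, 0, 0],
    [3, -45, 0, 0, 0, 0],
    [3, -45, 0, 0, 0, 0]
  ],
  "hand": 50
}}

```text
time_s: 14.8
eef_pos: [482.1, -7.7, 150.7]
tool_rot: [-3.141, 0.004, 0.003]
ft_force: [0.6, 0.7, 0.0]
gripper_width: 50.2
finger_force: 0.0
```

Call:
{"method": "step_arm", "body": {
  "increments": [
    [3, -40, 0, 0, 0, 0],
    [3, -25, 0, 0, 0, 0],
    [2, -11, 0, 0, 0, 0],
    [0, 0, 25, 0, 0, 0],
    [0, 0, 25, 0, 0, 0],
    [0, 0, 20, 0, 0, 0],
    [0, 0, 10, 0, 0, 0],
    [0, 0, 0, 0, 0, 0]
  ]
}}

```text
time_s: 15.6
eef_pos: [489.6, 65.6, 69.7]
tool_rot: [3.141, -0.005, -0.008]
ft_force: [0.4, 0.7, -0.5]
gripper_width: 49.7
finger_force: 0.0
```

Call:
{"method": "step_arm", "body": {
  "increments": [
    [0, 0, 5, 0, 0, 0],
    [0, 0, 3, 0, 0, 0],
    [0, 0, 0, 0, 0, 0]
  ]
}}

```text
time_s: 15.9
eef_pos: [491.5, 66.2, 64.4]
tool_rot: [3.141, -0.004, 0.001]
ft_force: [-0.4, 0.2, 0.1]
gripper_width: 50.1
finger_force: 0.0
```

Call:
{"method": "step_arm", "body": {
  "increments": [
    [-1, 0, 3, 0, 0, 0],
    [0, 0, 3, 0, 0, 0],
    [0, 0, 0, 0, 0, 0]
  ]
}}

```text
time_s: 16.2
eef_pos: [489.9, 66.4, 57.6]
tool_rot: [3.141, -0.003, -0.001]
ft_force: [0.4, 0.5, -0.1]
gripper_width: 50.0
finger_force: 0.0
```

Call:
{"method": "step_arm", "body": {
  "increments": [
    [0, 0, 2, 0, 0, 0],
    [0, 0, 0, 0, 0, 0]
  ]
}}

```text
time_s: 16.4
eef_pos: [490.1, 66.4, 55.7]
tool_rot: [3.142, -0.003, -0.001]
ft_force: [-0.4, -0.1, -0.4]
gripper_width: 50.2
finger_force: 0.0
```

Call:
{"method": "step_arm", "body": {
  "increments": [
    [0, 0, 2, 0, 0, 0],
    [0, 0, 0, 0, 0, 0]
  ]
}}

```text
time_s: 16.6
eef_pos: [490.1, 66.4, 53.7]
tool_rot: [3.141, -0.004, -0.001]
ft_force: [1.0, -0.0, -0.5]
gripper_width: 50.0
finger_force: 0.0
```

Call:
{"method": "step_arm", "body": {
  "increments": [
    [0, 0, 1, 0, 0, 0],
    [0, 0, 0, 0, 0, 0]
  ]
}}

```text
time_s: 16.8
eef_pos: [490.2, 66.4, 52.8]
tool_rot: [3.141, -0.003, -0.0]
ft_force: [-0.2, 0.2, 0.4]
gripper_width: 49.7
finger_force: 0.0
```

Call:
{"method": "step_arm", "body": {
  "increments": [
    [0, 0, 1, 0, 0, 0],
    [0, 0, 0, 0, 0, 0]
  ]
}}

```text
time_s: 17.0
eef_pos: [490.1, 66.4, 51.9]
tool_rot: [3.142, -0.003, -0.0]
ft_force: [0.3, -0.0, 0.4]
gripper_width: 50.1
finger_force: 0.0
```

Call:
{"method": "step_arm", "body": {
  "increments": [
    [0, 0, 1, 0, 0, 0],
    [0, 0, 0, 0, 0, 0]
  ]
}}

```text
time_s: 17.2
eef_pos: [490.1, 66.4, 50.9]
tool_rot: [3.142, -0.003, -0.0]
ft_force: [0.1, 0.6, 0.3]
gripper_width: 49.6
finger_force: 0.0
```

Call:
{"method": "step_arm", "body": {
  "increments": [
    [0, 0, 1, 0, 0, 0],
    [0, 0, 0, 0, 0, 0]
  ]
}}

```text
time_s: 17.4
eef_pos: [490.1, 66.4, 49.8]
tool_rot: [3.141, -0.003, -0.0]
ft_force: [0.4, -0.1, 0.3]
gripper_width: 50.0
finger_force: 0.0
```

Call:
{"method": "step_arm", "body": {
  "increments": [
    [0, 0, 0, 0, 0, 0],
    [0, 0, 0, 0, 0, 0],
    [0, 0, 0, 0, 0, 0]
  ],
  "hand": 38
}}

```text
time_s: 17.7
eef_pos: [490.7, 66.4, 50.6]
tool_rot: [-3.142, 0.003, -0.002]
ft_force: [-0.4, 0.6, 3.8]
gripper_width: 41.0
finger_force: 60.6
```

The ring is gripped: width 41.0, the same −3 mm reading offset as on the plunger head. Lifting it.

Call:
{"method": "step_arm", "body": {
  "increments": [
    [0, 0, -3, 0, 0, 0],
    [0, 0, -6, 0, 0, 0],
    [0, 0, -10, 0, 0, 0],
    [0, 0, -10, 0, 0, 0],
    [0, 0, -10, 0, 0, 0],
    [0, 0, -6, 0, 0, 0],
    [0, 0, 0, 0, 0, 0],
    [0, 0, 0, 0, 0, 0]
  ]
}}

```text
time_s: 18.5
eef_pos: [490.2, 66.4, 95.1]
tool_rot: [3.141, -0.003, 0.0]
ft_force: [-0.0, -0.8, -0.9]
gripper_width: 41.1
finger_force: 60.6
```

Run:
```python
from h import *
c=save('side')['image'][130:240,290:400].astype(float);c=255*(c/255)**.7
c=cv2.resize(c.astype(np.uint8),None,fx=5,fy=5,interpolation=cv2.INTER_CUBIC)
cv2.imwrite('pics/c9.png',c)
import st
```

```text
side9
t 18.6 pos [489.9  66.4  94.7] w 40.6 ff 60.6 F [-0.4 -0.8 -2. ]
x,z tool [ 1. -0. -0.] [-0. -0. -1.]
```

View pics/c9.png

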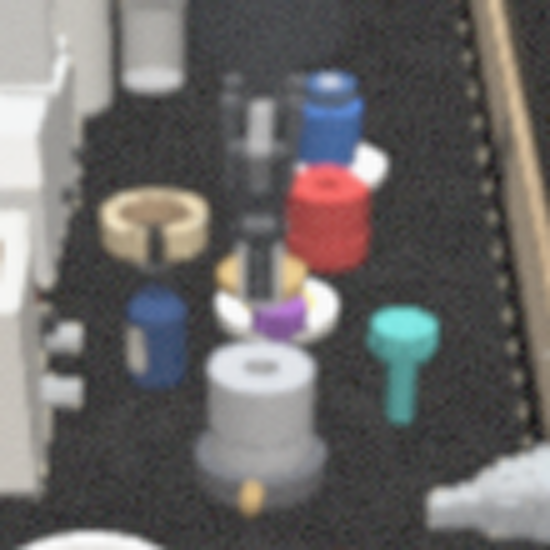

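The ring is held level at crop (262,270), centred between the fingers, and the plunger is in its tube at (330,90). Carrying the ring to its stand.

Call:
{"method": "step_arm", "body": {
  "increments": [
    [-0.5, 20, 0, 0, 0, 0],
    [-0.5, 30, 0, 0, 0, 0],
    [-0.5, 35, 0, 0, 0, 0],
    [-0.5, 35, 0, 0, 0, 0],
    [-0.5, 30, 0, 0, 0, 0],
    [-0.2, 20, 0, 0, 0, 0],
    [0, 10, 0, 0, 0, 0],
    [0, 0, 0, 0, 0, 0]
  ]
}}

```text
time_s: 19.35
eef_pos: [486.8, -114.3, 94.5]
tool_rot: [-3.141, 0.006, 0.002]
ft_force: [0.2, 0.7, -1.4]
gripper_width: 40.8
finger_force: 60.7
```

Call:
{"method": "step_arm", "body": {
  "increments": [
    [0, 0, 15, 0, 0, 0],
    [0, 0, 25, 0, 0, 0],
    [0, 0, 20, 0, 0, 0],
    [0, 0, 10, 0, 0, 0],
    [0, 0, 5, 0, 0, 0],
    [0, 0, 0, 0, 0, 0],
    [0, 0, 0, 0, 0, 0]
  ]
}}

```text
time_s: 20.05
eef_pos: [488.0, -113.6, 21.0]
tool_rot: [3.141, -0.003, 0.003]
ft_force: [0.5, -0.2, -0.2]
gripper_width: 40.6
finger_force: 60.7
```

Run:
```python
from h import *
save('side')
import st
```

```text
side10
t 20.1 pos [ 488.1 -113.8   21.2] w 40.3 ff 60.7 F [-0.6 -0.5  0.5]
x,z tool [ 1. -0.  0.] [ 0. -0. -1.]
```

Call:
{"method": "step_arm", "body": {
  "increments": [
    [-0.5, 0, 4, 0, 0, 0],
    [0, 0, 4, 0, 0, 0],
    [0, 0, 2, 0, 0, 0],
    [0, 0, 0, 0, 0, 0]
  ]
}}

```text
time_s: 20.5
eef_pos: [486.2, -113.5, 9.5]
tool_rot: [-3.141, 0.004, 0.001]
ft_force: [-0.7, 0.3, -1.0]
gripper_width: 41.1
finger_force: 60.7
```

Call:
{"method": "step_arm", "body": {
  "increments": [
    [0, 0, 1.5, 0, 0, 0],
    [0, 0, 1.5, 0, 0, 0],
    [0, 0, 0, 0, 0, 0]
  ]
}}

```text
time_s: 20.8
eef_pos: [486.5, -113.6, 6.8]
tool_rot: [-3.142, 0.003, 0.001]
ft_force: [-0.8, 0.6, -0.5]
gripper_width: 40.9
finger_force: 60.7
```

Call:
{"method": "step_arm", "body": {
  "increments": [
    [0, 0, 3, 0, 0, 0],
    [0, 0, 3, 0, 0, 0],
    [0, 0, 2, 0, 0, 0],
    [0, 0, 0, 0, 0, 0]
  ]
}}

```text
time_s: 21.2
eef_pos: [486.2, -113.5, -1.6]
tool_rot: [-3.141, 0.004, 0.002]
ft_force: [0.0, 0.1, 0.0]
gripper_width: 40.7
finger_force: 60.7
```

Call:
{"method": "step_arm", "body": {
  "increments": [
    [0, 0, 1, 0, 0, 0],
    [0, 0, 0.7, 0, 0, 0],
    [0, 0, 0, 0, 0, 0]
  ]
}}

```text
time_s: 21.5
eef_pos: [486.6, -113.6, -2.7]
tool_rot: [3.142, -0.003, -0.0]
ft_force: [0.5, 0.3, -1.4]
gripper_width: 40.8
finger_force: 60.7
```

Call:
{"method": "step_arm", "body": {
  "increments": [
    [0, 0, 0.6, 0, 0, 0],
    [0, 0, 0, 0, 0, 0]
  ]
}}

```text
time_s: 21.7
eef_pos: [486.6, -113.7, -3.3]
tool_rot: [3.141, -0.004, 0.0]
ft_force: [-0.3, 0.4, -1.0]
gripper_width: 40.7
finger_force: 60.7
```

Call:
{"method": "step_arm", "body": {
  "increments": [
    [0, 0, 0.6, 0, 0, 0],
    [0, 0, 0, 0, 0, 0]
  ]
}}

```text
time_s: 21.9
eef_pos: [486.7, -113.6, -3.4]
tool_rot: [3.141, -0.003, 0.0]
ft_force: [-1.2, 0.2, 2.6]
gripper_width: 40.6
finger_force: 61.1
```

Call:
{"method": "step_arm", "body": {
  "increments": [
    [0, 0, 0.6, 0, 0, 0],
    [0, 0, 0, 0, 0, 0]
  ]
}}

```text
time_s: 22.1
eef_pos: [486.7, -113.7, -3.4]
tool_rot: [3.141, -0.003, 0.0]
ft_force: [-3.1, 0.5, 6.7]
gripper_width: 40.6
finger_force: 61.5
```

Contact at the seat. Releasing the ring and moving to the cylinder, with the hand opening wide once it is up.

Call:
{"method": "step_arm", "body": {
  "increments": [
    [0, 0, 0, 0, 0, 0],
    [0, 0, 0, 0, 0, 0],
    [0, 0, 0, 0, 0, 0]
  ],
  "hand": 52
}}

```text
time_s: 22.4
eef_pos: [486.6, -113.6, -4.7]
tool_rot: [3.142, -0.003, -0.0]
ft_force: [-0.6, 0.2, 0.0]
gripper_width: 52.2
finger_force: 0.0
```

Call:
{"method": "step_arm", "body": {
  "increments": [
    [0, 0, -5, 0, 0, 0],
    [0, 0, -15, 0, 0, 0],
    [0, 0, -25, 0, 0, 0],
    [0, 0, -30, 0, 0, 0],
    [0, 0, -25, 0, 0, 0],
    [0, 0, 0, 0, 0, 0]
  ]
}}

```text
time_s: 23.0
eef_pos: [489.6, -114.7, 100.3]
tool_rot: [3.138, -0.003, 0.014]
ft_force: [0.2, -0.1, 0.4]
gripper_width: 52.2
finger_force: 0.0
```

Call:
{"method": "step_arm", "body": {
  "increments": [
    [0.5, -20, 0, 0, 0, 0],
    [0.5, -35, 0, 0, 0, 0],
    [0.5, -40, 0, 0, 0, 0],
    [0.5, -40, 0, 0, 0, 0],
    [0.5, -30, 0, 0, 0, 0],
    [0.5, -15, 0, 0, 0, 0],
    [0, 0, 0, 0, 0, 0]
  ],
  "hand": 76
}}

```text
time_s: 23.7
eef_pos: [489.2, 68.2, 94.3]
tool_rot: [-3.141, -0.002, 0.003]
ft_force: [0.5, -0.4, -0.1]
gripper_width: 76.1
finger_force: 0.0
```

Run:
```python
from fit import *
save('side');save('top')
import st
fit('ring','side11',(326,178,362,204),[(22,12,22)],'brass',45)
fit('ring','side11',(326,178,362,204),[(36,0,12),(22,12,22)],'bright',100)
fit('ring','top3',(336,200,369,234),[(22,12,22)],'brass',60)
c=cv2.imread('pics/side11.png')[120:240,290:410]
cv2.imwrite('pics/c10.png',cv2.resize(c,None,fx=5,fy=5,interpolation=cv2.INTER_CUBIC))
```

```text
side11
top3
t 23.8 pos [489.5  66.1  94.6] w 75.7 ff 0.0 F [0.2 0.  0. ]
x,z tool [ 1. -0. -0.] [-0. -0. -1.]
ring       side11 xy [ 458.7 -178.2] area 85/82 IoU 0.952
ring       side11 xy [488.2 -99. ] area 377/303 IoU 0.562
ring       top3   xy [ 486.8 -113. ] area 171/156 IoU 0.908
```

View pics/c10.png

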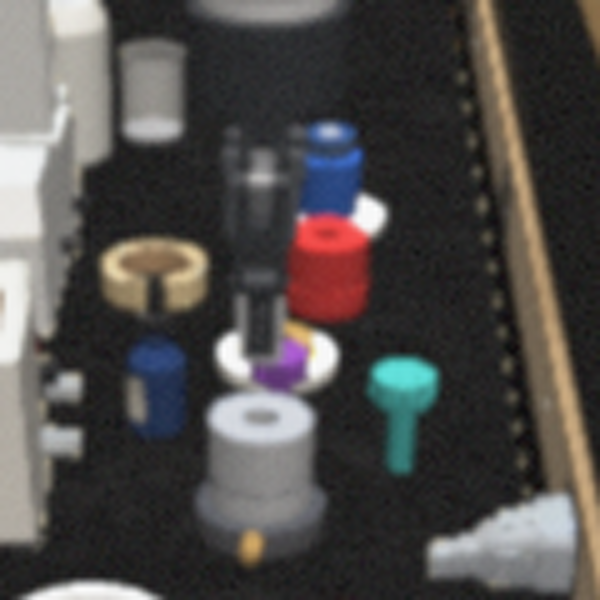

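The ring sits on its stand (top-view fit 486.8, −113), partly hidden behind the purple decoy in the side view. The cylinder's bore is at (262,416), in line with the fingers, so I'll go down around the cylinder.

Call:
{"method": "step_arm", "body": {
  "increments": [
    [0.7, 0, 15, 0, 0, 0],
    [0, 0, 15, 0, 0, 0],
    [0, 0, 15, 0, 0, 0],
    [0, 0, 10, 0, 0, 0],
    [0, 0, 0, 0, 0, 0]
  ]
}}

```text
time_s: 24.3
eef_pos: [489.3, 65.3, 38.5]
tool_rot: [3.141, -0.006, -0.006]
ft_force: [-0.1, -0.1, -0.7]
gripper_width: 76.1
finger_force: 0.0
```

Call:
{"method": "step_arm", "body": {
  "increments": [
    [0, 0, 8, 0, 0, 0],
    [0, 0, 8, 0, 0, 0],
    [0, 0, 6, 0, 0, 0],
    [0, 0, 0, 0, 0, 0]
  ]
}}

```text
time_s: 24.7
eef_pos: [489.9, 66.4, 17.4]
tool_rot: [3.141, -0.003, -0.003]
ft_force: [-0.7, -0.3, -0.4]
gripper_width: 76.2
finger_force: 0.0
```

Call:
{"method": "step_arm", "body": {
  "increments": [
    [0, 0, 0, 0, 0, 0],
    [0, 0, 0, 0, 0, 0],
    [0, 0, 0, 0, 0, 0],
    [0, 0, 0, 0, 0, 0],
    [0, 0, 0, 0, 0, 0]
  ],
  "hand": 45
}}

```text
time_s: 25.2
eef_pos: [491.4, 66.4, 19.3]
tool_rot: [-3.142, 0.003, -0.003]
ft_force: [-0.8, 0.5, 3.6]
gripper_width: 52.8
finger_force: 63.9
```

Call:
{"method": "step_arm", "body": {
  "increments": [
    [0, 0, -2, 0, 0, 0],
    [0, 0, -4, 0, 0, 0],
    [0, 0, -6, 0, 0, 0],
    [0, 0, -10, 0, 0, 0],
    [0, 0, -10, 0, 0, 0],
    [0, 0, 0, 0, 0, 0]
  ]
}}

```text
time_s: 25.8
eef_pos: [492.3, 66.4, 52.9]
tool_rot: [-3.142, 0.003, -0.007]
ft_force: [1.1, 1.0, -4.4]
gripper_width: 53.1
finger_force: 63.9
```

Call:
{"method": "step_arm", "body": {
  "increments": [
    [0, 0, -10, 0, 0, 0],
    [0, 0, -15, 0, 0, 0],
    [0, 0, -8, 0, 0, 0],
    [0, 0, 0, 0, 0, 0],
    [0, 0, 0, 0, 0, 0]
  ]
}}

```text
time_s: 26.3
eef_pos: [490.6, 66.4, 83.4]
tool_rot: [3.141, -0.004, -0.0]
ft_force: [-0.8, -0.2, -5.3]
gripper_width: 53.4
finger_force: 64.0
```

Run:
```python
from fit import *
save('side')
import st
I=cv2.imread('pics/side12.png')
# cylinder edges rows and base spigot
g=I.mean(2).astype(int)
for v in range(180,232,3): print(v,' '.join(f'{x:3d}' for x in g[v,326:362]))
print(proj('side12',(490.5,66.4,0)),proj('side12',(490.5,66.4,16)),proj('side12',(490.5,66.4,32)))
```

```text
side12
t 26.4 pos [490.2  66.3  82.9] w 52.8 ff 64.0 F [ 0.3 -0.4 -4.4]
x,z tool [ 1. -0. -0.] [-0. -0. -1.]
180 135 136 106  82  62  96 164 205 207 174 105  59  68  81  81  80  82  78  68  59 102 170 210 216 217 213 191 135  89  81  84  84  83  79  81  74
183  35  33  31  38  39  60 107 156 187 190 158 120  84  54  38  38  40  48  68  99 150 203 215 212 205 190 155 105  75  65  70  65  58  56  57  48
186  33  29  30  32  32  54  82 102 114 117 126 126 107  68  48  52  55  56  89 125 139 143 139 138 134 128 121 115 108  76  45  32  33  28  34  36
189  39  36  30  25  34  51  82 103 110 115 126 128 112  68  52  54  50  55  88 122 130 131 136 135 130 128 155 224 245 245 221 125  50  32  33  29
192  61  37  33  32  35  60  93 105 109 115 122 126 108  67  49  50  57  61  98 128 139 137 133 132 128 122 152 223 245 244 224 128  46  26  35  33
195  46  34  30  36  36  48  80  95 103 107 117 125 124 117 117 117 118 121 125 133 130 129 129 121 111 115 135 166 166 143  95  49  30  32  30  33
198  48  37  31  31  35  47  80 102 113 117 118 127 131 132 134 133 134 135 137 136 141 139 138 136 129
[... 1014 characters left out ...]
31 122 103  97 105 105 107 104 103  91  56  35  31  29  35  30  35
222  31  37  37  62  85  99 104 106 104 103 103 104 102 103 109 109 111 113 111 107 109 103 106 103 105 104 108  96  70  43  38  33  37  27  32  30
225  38  35  37  50  51  58  66  77  85  95  99 100 108 113 113 114 108 104 104 104 105 102  97  96  85  74  70  63  48  32  33  32  31  35  34  30
228  32  30  28  33  42  45  54  58  62  61  66  79 111 147 159 144 111  77  73  71  69  71  69  65  62  58  51  42  38  31  31  34  34  29  26  32
231  31  29  39  35  32  31  32  33  31  42  45  56  81 107 109  95  68  56  55  52  49  47  41  37  30  36  38  38  38  30  33  37  37  31  34  35
[341.1 224.6] [341.2 219.5] [341.2 214.2]
```

The cylinder is off (−4.7 N) and the base stayed behind. The corrected cylinder-stand position is (504.3, 349). Carrying it over, clear of the vial.

Call:
{"method": "step_arm", "body": {
  "increments": [
    [1.7, -20, 0, 0, 0, 0],
    [1.8, -40, 0, 0, 0, 0],
    [1.8, -45, 0, 0, 0, 0],
    [1.8, -45, 0, 0, 0, 0],
    [1.8, -45, 0, 0, 0, 0],
    [1.8, -40, 0, 0, 0, 0],
    [1.7, -30, 0, 0, 0, 0],
    [1.6, -17.5, 0, 0, 0, 0]
  ]
}}

```text
time_s: 27.15
eef_pos: [504.3, 351.1, 82.0]
tool_rot: [3.141, 0.0, -0.003]
ft_force: [-0.8, -0.6, -5.5]
gripper_width: 53.0
finger_force: 64.4
```

Call:
{"method": "step_arm", "body": {
  "increments": [
    [0, 0, 0, 0, 0, 0],
    [0, 0, 15, 0, 0, 0],
    [0, 0, 15, 0, 0, 0],
    [0, 0, 10, 0, 0, 0],
    [0, 0, 6, 0, 0, 0],
    [0, 0, 0, 0, 0, 0],
    [0, 0, 0, 0, 0, 0]
  ]
}}

```text
time_s: 27.85
eef_pos: [505.6, 348.6, 37.6]
tool_rot: [3.142, -0.004, 0.0]
ft_force: [-0.5, -0.5, -4.2]
gripper_width: 52.6
finger_force: 64.4
```

Run:
```python
from fit import *
c=save('side')['image'][230:320,285:375]
import st
cv2.imwrite('pics/c11.png',cv2.resize(c,None,fx=6,fy=6,interpolation=cv2.INTER_CUBIC))
```

```text
side13
t 27.9 pos [505.9 348.9  38.1] w 52.9 ff 64.4 F [ 0.3  1.  -4.2]
x,z tool [ 1. -0.  0.] [ 0.  0. -1.]
```

View pics/c11.png

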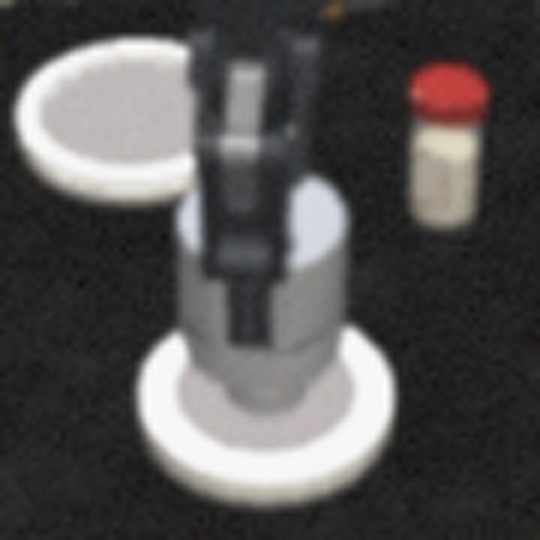

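The held cylinder's edges are at 177–350 (centre 263.5) and the disc's at 136–397 (centre 266.5), with the stub just visible below at (268,400). Checking how much of that 3 px is perspective.

Run:
```python
from fit import *
f='side13'
for z,r in((6,42),(61,27)):
    p=circ(f,505.3,349,z,r); print(z,(p[:,0].min()-285+.5)*6-.5,(p[:,0].max()-285+.5)*6-.5)
```

```text
6 132.88036788256898 385.61082276428294
61 174.47567210229374 342.54309880972755
```

Only about 0.8 mm too far in x. Correcting and lowering over the stub.

Call:
{"method": "step_arm", "body": {
  "increments": [
    [-0.8, 0, 4, 0, 0, 0],
    [0, 0, 3, 0, 0, 0],
    [0, 0, 2, 0, 0, 0],
    [0, 0, 1.5, 0, 0, 0],
    [0, 0, 0, 0, 0, 0]
  ]
}}

```text
time_s: 28.4
eef_pos: [504.3, 348.7, 26.5]
tool_rot: [3.141, -0.003, -0.001]
ft_force: [-0.1, 0.5, -4.3]
gripper_width: 53.0
finger_force: 64.4
```

Call:
{"method": "step_arm", "body": {
  "increments": [
    [0, 0, 1.5, 0, 0, 0],
    [0, 0, 1.5, 0, 0, 0],
    [0, 0, 0, 0, 0, 0]
  ]
}}

```text
time_s: 28.7
eef_pos: [504.4, 348.7, 23.7]
tool_rot: [3.141, -0.004, -0.001]
ft_force: [-0.6, -0.2, -4.7]
gripper_width: 53.0
finger_force: 64.4
```

Past the stub top with no contact. Continuing to the seat.

Call:
{"method": "step_arm", "body": {
  "increments": [
    [0, 0, 3, 0, 0, 0],
    [0, 0, 2, 0, 0, 0],
    [0, 0, 2, 0, 0, 0],
    [0, 0, 1, 0, 0, 0],
    [0, 0, 0, 0, 0, 0]
  ]
}}

```text
time_s: 29.2
eef_pos: [504.4, 348.8, 15.7]
tool_rot: [3.141, -0.003, -0.001]
ft_force: [-1.0, -0.4, -3.8]
gripper_width: 53.5
finger_force: 64.5
```

Call:
{"method": "step_arm", "body": {
  "increments": [
    [0, 0, 0.7, 0, 0, 0],
    [0, 0, 0, 0, 0, 0]
  ]
}}

```text
time_s: 29.4
eef_pos: [504.7, 348.9, 15.4]
tool_rot: [-3.141, 0.003, -0.0]
ft_force: [0.3, 0.4, -4.7]
gripper_width: 53.0
finger_force: 64.6
```

Call:
{"method": "step_arm", "body": {
  "increments": [
    [0, 0, 0.7, 0, 0, 0],
    [0, 0, 0, 0, 0, 0]
  ]
}}

```text
time_s: 29.6
eef_pos: [504.7, 348.9, 15.4]
tool_rot: [-3.141, 0.003, -0.001]
ft_force: [-1.6, -0.9, -0.5]
gripper_width: 53.0
finger_force: 64.8
```

Call:
{"method": "step_arm", "body": {
  "increments": [
    [0, 0, 0.7, 0, 0, 0],
    [0, 0, 0, 0, 0, 0]
  ]
}}

```text
time_s: 29.8
eef_pos: [504.7, 348.9, 15.4]
tool_rot: [-3.141, 0.003, -0.001]
ft_force: [-3.5, -2.1, 6.0]
gripper_width: 53.0
finger_force: 65.3
```

Call:
{"method": "step_arm", "body": {
  "increments": [
    [0, 0, 0.5, 0, 0, 0],
    [0, 0, 0, 0, 0, 0]
  ]
}}

```text
time_s: 30.0
eef_pos: [504.7, 348.9, 15.3]
tool_rot: [-3.141, 0.003, -0.001]
ft_force: [-4.8, -3.1, 7.3]
gripper_width: 53.1
finger_force: 65.5
```

Call:
{"method": "step_arm", "body": {
  "increments": [
    [0, 0, 0, 0, 0, 0],
    [0, 0, 0, 0, 0, 0],
    [0, 0, 0, 0, 0, 0],
    [0, 0, 0, 0, 0, 0]
  ],
  "hand": 76
}}

```text
time_s: 30.4
eef_pos: [504.7, 349.0, 13.2]
tool_rot: [-3.141, 0.003, -0.0]
ft_force: [0.7, 0.5, -0.6]
gripper_width: 75.8
finger_force: 0.0
```

Call:
{"method": "step_arm", "body": {
  "increments": [
    [0, 0, -10, 0, 0, 0],
    [0, 0, -20, 0, 0, 0],
    [0, 0, -30, 0, 0, 0],
    [0, 0, -30, 0, 0, 0],
    [0, 0, 0, 0, 0, 0]
  ]
}}

```text
time_s: 30.9
eef_pos: [507.8, 350.7, 110.4]
tool_rot: [-3.136, 0.003, -0.017]
ft_force: [0.1, -0.0, 1.1]
gripper_width: 76.0
finger_force: 0.0
```

Run:
```python
from fit import *
save('side')
import st
fit('cyl+stand','side14',(300,240,358,320),[(42,0,12),(27,12,62)],'bright',100)
fit('cyl lifted','side14',(300,240,358,320),[(42,0,12),(27,15,65)],'bright',100)
fit('base_st','side14',(280,230,335,270),[(46,0,13)])
```

```text
side14
t 30.9 pos [506.6 350.  107.5] w 75.8 ff 0.0 F [ 0.7 -0.1  0.2]
x,z tool [ 1. -0.  0.] [ 0.  0. -1.]
cyl+stand  side14 xy [503.4 346.3] area 1538/1549 IoU 0.965
cyl lifted side14 xy [503.3 347.8] area 1538/1592 IoU 0.934
base_st    side14 xy [572.3 192.2] area 748/880 IoU 0.815
```

The cylinder is seated; the seated-height model fits best. Now the base.

Call:
{"method": "step_arm", "body": {
  "increments": [
    [-1.8, 20, 0, 0, 0, 0],
    [-1.8, 40, 0, 0, 0, 0],
    [-1.8, 45, 0, 0, 0, 0],
    [-1.8, 45, 0, 0, 0, 0],
    [-1.8, 45, 0, 0, 0, 0],
    [-1.8, 40, 0, 0, 0, 0],
    [-1.8, 30, 0, 0, 0, 0],
    [-1.6, 17.5, 0, 0, 0, 0]
  ],
  "hand": 50
}}

```text
time_s: 31.75
eef_pos: [488.6, 64.0, 102.1]
tool_rot: [3.141, -0.007, -0.004]
ft_force: [-0.4, -0.5, -0.0]
gripper_width: 50.0
finger_force: 0.0
```

Call:
{"method": "step_arm", "body": {
  "increments": [
    [0, 0, 20, 0, 0, 0],
    [0, 0, 30, 0, 0, 0],
    [0, 0, 25, 0, 0, 0],
    [0, 0, 12, 0, 0, 0],
    [0, 0, 5, 0, 0, 0],
    [0, 0, 0, 0, 0, 0],
    [0, 0, 0, 0, 0, 0]
  ]
}}

```text
time_s: 32.45
eef_pos: [490.7, 66.5, 12.5]
tool_rot: [3.142, -0.003, 0.003]
ft_force: [0.7, 0.0, -0.0]
gripper_width: 50.4
finger_force: 0.0
```

```bash
python3 st.py
```

```text
t 32.5 pos [490.7  66.5  12.5] w 50.4 ff 0.0 F [ 0.7  0.  -0. ]
x,z tool [ 1. -0.  0.] [ 0. -0. -1.]
```

Call:
{"method": "step_arm", "body": {
  "increments": [
    [0, 0, 4, 0, 0, 0],
    [0, 0, 3, 0, 0, 0],
    [0, 0, 0, 0, 0, 0]
  ]
}}

```text
time_s: 32.75
eef_pos: [489.6, 66.4, 4.3]
tool_rot: [3.141, -0.003, -0.0]
ft_force: [-0.1, 0.8, 0.4]
gripper_width: 50.0
finger_force: 0.0
```

Call:
{"method": "step_arm", "body": {
  "increments": [
    [0, 0, 2, 0, 0, 0],
    [0, 0, 1, 0, 0, 0],
    [0, 0, 0, 0, 0, 0]
  ]
}}

```text
time_s: 33.05
eef_pos: [489.6, 66.4, 1.2]
tool_rot: [3.142, -0.003, -0.001]
ft_force: [-0.1, 1.1, 0.9]
gripper_width: 50.1
finger_force: 0.0
```

Call:
{"method": "step_arm", "body": {
  "increments": [
    [0, 0, 0, 0, 0, 0],
    [0, 0, 0, 0, 0, 0],
    [0, 0, 0, 0, 0, 0],
    [0, 0, 0, 0, 0, 0],
    [0, 0, 0, 0, 0, 0]
  ],
  "hand": 25
}}

```text
time_s: 33.55
eef_pos: [489.9, 66.4, 1.8]
tool_rot: [-3.141, 0.003, -0.001]
ft_force: [-0.8, 1.0, 4.2]
gripper_width: 31.3
finger_force: 59.5
```

The spigot is gripped. Lifting and checking the weight.

Call:
{"method": "step_arm", "body": {
  "increments": [
    [0, 0, -2, 0, 0, 0],
    [0, 0, -4, 0, 0, 0],
    [0, 0, -8, 0, 0, 0],
    [0, 0, -10, 0, 0, 0],
    [0, 0, -15, 0, 0, 0],
    [0, 0, -15, 0, 0, 0],
    [0, 0, -10, 0, 0, 0],
    [0, 0, 0, 0, 0, 0]
  ]
}}

```text
time_s: 34.35
eef_pos: [491.4, 66.4, 67.8]
tool_rot: [3.142, -0.003, 0.008]
ft_force: [0.3, -0.9, -5.2]
gripper_width: 31.4
finger_force: 60.0
```

Call:
{"method": "step_arm", "body": {
  "increments": [
    [0, -20, 0, 0, 0, 0],
    [0, -30, 0, 0, 0, 0],
    [10, -30, 0, 0, 0, 0],
    [15, -25, 0, 0, 0, 0],
    [20, -15, 0, 0, 0, 0],
    [20, -8, 0, 0, 0, 0],
    [11.5, 0, 0, 0, 0, 0],
    [0, 0, 0, 0, 0, 0]
  ]
}}

```text
time_s: 35.15
eef_pos: [567.2, 193.7, 64.4]
tool_rot: [3.141, -0.004, -0.002]
ft_force: [-0.7, -0.2, -4.4]
gripper_width: 31.1
finger_force: 60.3
```

Run:
```python
from fit import *
c=save('side')['image'][195:275,265:365]
import st
cv2.imwrite('pics/c12.png',cv2.resize(c,None,fx=6,fy=6,interpolation=cv2.INTER_CUBIC))
```

```text
side15
t 35.2 pos [566.1 193.4  64.4] w 31.3 ff 60.3 F [-0.2  0.1 -5.3]
x,z tool [ 1. -0. -0.] [-0. -0. -1.]
```

View pics/c12.png

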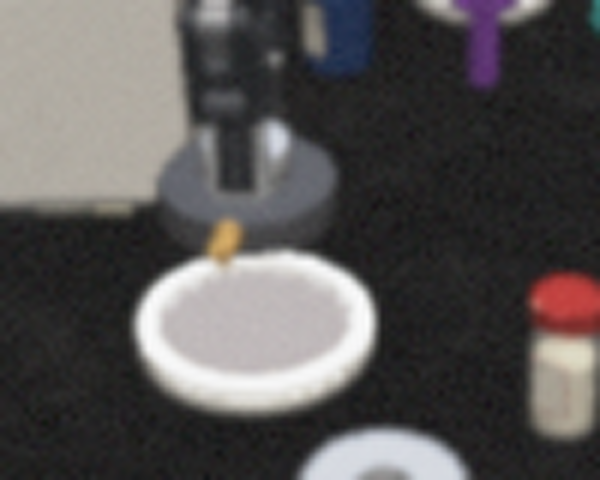

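The base is held level: flange edges 158–338 (centre 248), cup edges 134–378 (centre 256). Perspective check next.

Run:
```python
from fit import *
f='side15'
for z,r in((9,46),(76,34)):
    p=circ(f,567,193.7,z,r); print(z,(p[:,0].min()-265+.5)*6-.5,(p[:,0].max()-265+.5)*6-.5,(p[:,1].min()-195)*6,(p[:,1].max()-195)*6)
```

```text
9 134.16559135644934 368.04212579912235 257.6273082198319 395.42033039511045
76 156.20203113818377 335.42062002099317 132.918401370707 228.48211445023264
```

Only about 1 mm off. Lowering.

Call:
{"method": "step_arm", "body": {
  "increments": [
    [-0.7, 0, 15, 0, 0, 0],
    [0, 0, 15, 0, 0, 0],
    [0, 0, 10, 0, 0, 0],
    [0, 0, 5, 0, 0, 0],
    [0, 0, 2, 0, 0, 0],
    [0, 0, 0, 0, 0, 0]
  ]
}}

```text
time_s: 35.8
eef_pos: [565.7, 194.2, 18.2]
tool_rot: [3.141, -0.003, -0.0]
ft_force: [-0.5, -0.6, -4.6]
gripper_width: 31.9
finger_force: 60.3
```

Call:
{"method": "step_arm", "body": {
  "increments": [
    [0, 0, 2, 0, 0, 0],
    [0, 0, 1.5, 0, 0, 0],
    [0, 0, 0, 0, 0, 0]
  ]
}}

```text
time_s: 36.1
eef_pos: [565.9, 194.3, 15.0]
tool_rot: [3.142, -0.003, 0.0]
ft_force: [-0.6, -0.9, -4.8]
gripper_width: 31.0
finger_force: 60.3
```

Call:
{"method": "step_arm", "body": {
  "increments": [
    [0, 0, 1, 0, 0, 0],
    [0, 0, 0, 0, 0, 0]
  ]
}}

```text
time_s: 36.3
eef_pos: [565.8, 194.2, 13.9]
tool_rot: [3.141, -0.003, -0.0]
ft_force: [-0.1, 0.4, -4.6]
gripper_width: 31.4
finger_force: 60.3
```

Call:
{"method": "step_arm", "body": {
  "increments": [
    [0, 0, 1, 0, 0, 0],
    [0, 0, 0, 0, 0, 0]
  ]
}}

```text
time_s: 36.5
eef_pos: [565.7, 194.2, 12.8]
tool_rot: [3.141, -0.004, -0.0]
ft_force: [-0.6, -0.4, -5.3]
gripper_width: 31.2
finger_force: 60.3
```

Below the rim height with no contact. On to the floor.

Call:
{"method": "step_arm", "body": {
  "increments": [
    [0, 0, 1, 0, 0, 0],
    [0, 0, 0.7, 0, 0, 0],
    [0, 0, 0, 0, 0, 0]
  ]
}}

```text
time_s: 36.8
eef_pos: [565.7, 194.2, 11.0]
tool_rot: [3.141, -0.003, -0.001]
ft_force: [-0.3, 0.5, -4.5]
gripper_width: 31.0
finger_force: 60.3
```

Call:
{"method": "step_arm", "body": {
  "increments": [
    [0, 0, 0.7, 0, 0, 0],
    [0, 0, 0, 0, 0, 0]
  ]
}}

```text
time_s: 37.0
eef_pos: [565.8, 194.2, 10.4]
tool_rot: [3.141, -0.003, -0.0]
ft_force: [-0.1, 0.4, -5.7]
gripper_width: 31.3
finger_force: 60.3
```

Call:
{"method": "step_arm", "body": {
  "increments": [
    [0, 0, 0.7, 0, 0, 0],
    [0, 0, 0, 0, 0, 0]
  ]
}}

```text
time_s: 37.2
eef_pos: [565.9, 194.2, 9.9]
tool_rot: [3.142, -0.003, 0.0]
ft_force: [-1.0, 0.0, -4.1]
gripper_width: 31.2
finger_force: 60.3
```

Call:
{"method": "step_arm", "body": {
  "increments": [
    [0, 0, 0.6, 0, 0, 0],
    [0, 0, 0, 0, 0, 0]
  ]
}}

```text
time_s: 37.4
eef_pos: [565.9, 194.2, 9.9]
tool_rot: [3.142, -0.003, 0.001]
ft_force: [-2.5, -0.7, -0.3]
gripper_width: 31.3
finger_force: 60.8
```

Floor reached at TCP 9.9, as computed. Releasing, rising and checking everything from both cameras with code.

Call:
{"method": "step_arm", "body": {
  "increments": [
    [0, 0, 0.3, 0, 0, 0],
    [0, 0, 0, 0, 0, 0]
  ]
}}

```text
time_s: 37.6
eef_pos: [566.0, 194.2, 9.9]
tool_rot: [3.142, -0.003, 0.001]
ft_force: [-2.2, -1.2, 2.9]
gripper_width: 31.5
finger_force: 61.1
```

Call:
{"method": "step_arm", "body": {
  "increments": [
    [0, 0, 0, 0, 0, 0],
    [0, 0, 0, 0, 0, 0],
    [0, 0, 0, 0, 0, 0],
    [0, 0, 0, 0, 0, 0]
  ],
  "hand": 50
}}

```text
time_s: 38.0
eef_pos: [566.2, 194.3, 9.0]
tool_rot: [-3.141, 0.003, -0.001]
ft_force: [-0.3, 0.7, -0.1]
gripper_width: 49.7
finger_force: 0.0
```

Call:
{"method": "step_arm", "body": {
  "increments": [
    [0, 0, -8, 0, 0, 0],
    [0, 0, -15, 0, 0, 0],
    [0, 0, -25, 0, 0, 0],
    [0, 0, -30, 0, 0, 0],
    [0, 0, -30, 0, 0, 0],
    [0, 0, -30, 0, 0, 0],
    [0, 0, 0, 0, 0, 0]
  ]
}}

```text
time_s: 38.7
eef_pos: [569.3, 195.1, 155.0]
tool_rot: [-3.138, 0.003, -0.021]
ft_force: [1.0, 0.8, 0.7]
gripper_width: 50.1
finger_force: 0.0
```

Call:
{"method": "step_arm", "body": {
  "increments": [
    [-30, 20, 0, 0, 0, 0],
    [-30, 40, 0, 0, 0, 0],
    [-30, 40, 0, 0, 0, 0],
    [-30, 40, 0, 0, 0, 0],
    [-30, 40, 0, 0, 0, 0],
    [-30, 20, 0, 0, 0, 0],
    [0, 0, 0, 0, 0, 0]
  ]
}}

```text
time_s: 39.4
eef_pos: [382.6, -7.2, 146.9]
tool_rot: [3.141, -0.01, -0.0]
ft_force: [-0.6, 0.2, 0.1]
gripper_width: 49.9
finger_force: 0.0
```

Run:
```python
from fit import *
a=save('side')['image'];b=save('top')['image']
import st
fit('base_st','side16',(275,215,335,270),[(46,0,13),(34,8,24),(17,24,40)],'bright',75)
fit('vial','top4',(230,218,252,238),[(13.5,40,56)],'red',50)
fit('bottle','top4',(318,185,340,205),[(16.5,0,60)],'blue',25)
s=cv2.resize(a[130:320,275:375],None,fx=3,fy=3,interpolation=cv2.INTER_CUBIC)
t=cv2.resize(b[170:260,190:440],None,fx=2,fy=2,interpolation=cv2.INTER_CUBIC)
c=np.zeros((570,800,3),np.uint8);c[:,:300]=s;c[:180,300:]=t;cv2.imwrite('pics/c13.png',c)
```

```text
side16
top4
t 39.5 pos [385.5  -5.6 147.4] w 50.1 ff 0.0 F [-0.4 -0.2 -0.1]
x,z tool [ 1. -0.  0.] [ 0.  0. -1.]
base_st    side16 xy [565.8 191.8] area 958/914 IoU 0.946
vial       top4   xy [445.4 234.7] area 76/69 IoU 0.902
bottle     top4   xy [553.9 -38.4] area 104/115 IoU 0.874
```

View pics/c13.png

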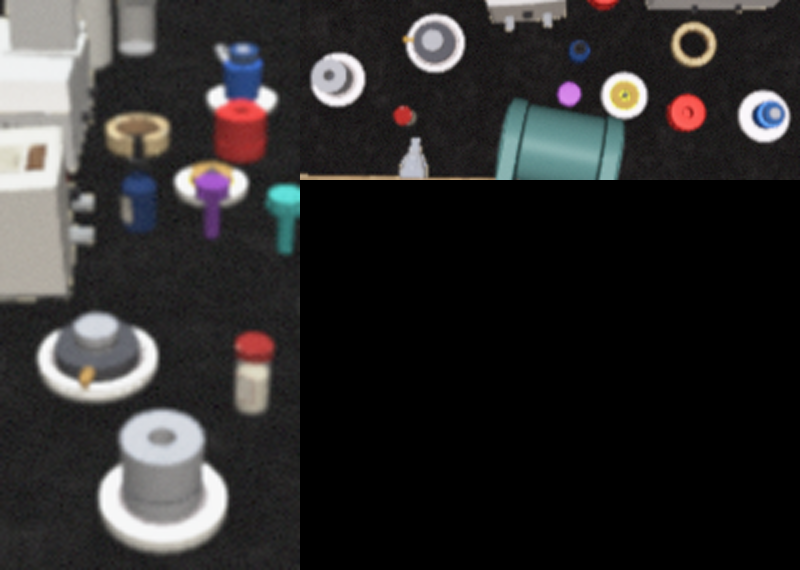

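The final view shows all four parts seated: plunger in the tube at (243,60), ring flat round the pin (top view 625,95), cylinder on its stub (163,440), and base in the cup (97,330). The vial and bottle have not moved, and the hand is clear of everything.

```bash
python3 -c "
from cell import job
print(job.job_done())"
```

```text
the job is handed in; nothing more can be done
None
```

The die is apart and handed in: all four parts look seated on their own drying stands in the final camera views, the dropper bottle and vial are where they stood, and the hand is clear; no verdict was returned.

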